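# Fetch the last bun foot from behind the stock and fit it on the footstool

## Robot

A 6-joint arm with a two-finger parallel gripper is mounted at the origin on the work surface. World frame = base frame: x ahead of the robot, y to its left, z up, the work surface at z = 0. Lengths are in m, angles in rad, forces in N, time in s.
With the tool pointing down it reaches from about 0.375 to 0.9 m from the base axis. Payload 3.1 kg.
Tool frame: the origin (TCP) lies at the very end of the fingers, on their centre line; the grasp point (between the pads) lies 19 mm behind it; z points along the fingers, y is the line along which they close (so a half turn about z gives the same grasp; the last joint's range is limited). The gripper opens to 87 mm and grips with 3 to 60 N. Pads are 19 mm wide; open, the fingers measure 117 mm over their backs; the gripper's body (75 mm by 190 mm) begins 51 mm behind the grasp point.
Start: joints at [1.115, 0.527, 1.433, -0, 1.181, -0.178], TCP at [0.171, 0.601, 0.223] pointing down, gripper open.
Joint ranges: [-3.08, 3.08], [-0.75, 2.2], [0.22, 2.44], [-1.43, 4.57], [0, 2.65], [-2.85, 2.85]. Speed limits (rad/s): [2.79, 2.79, 3.14, 3.14, 3.14, 3.14].

## Interface

Orientations are given as a unit quaternion [x, y, z, w].
In Python, from rig import robot gives the robot as it stands. The module is installed in compiled form; this text tells all that it offers.
- The arm moves only by the tool servo_tool, never from a script. Its argument "rows" is one flat list of numbers, 5 for each row, row after row: the closure, from -1 (fully open) to 1 (shut), so that 0 is half open, then the shift along the tool's x, y, z in m, then the turn about the tool's z in degrees. A call has 1 to 5 rows; each row shifts and turns the commanded pose from where the row before left it, along the tool's axes as they then stand; what a row does not reach is not made up. A row lasts 1/12 s, in which the tool goes at most 41.7 mm and 7.16 degrees, less where a joint would pass 70% of its speed; a pose out of reach is approached as far as the arm can. A call with a gripper value outside its range is refused whole. The fingers move at their own pace and stop on an object; "newtons" is the grip in N (left out, the last holds). Time passes only in rows, so rows that do not move let the fingers close. It gives the time, the measured TCP pose, the force, the opening and the grip force at its end, in the units of the state.
- robot.get_obs(): the state, without advancing time (a new reading comes with each control period).
- robot.camera(name): name is "scene" or "top"; returns a dict with "pixels" (400x640x3 uint8, red, green, blue), "intrinsics" (3x3 intrinsics, pixels), "dist" ([k1, k2, p1, p2, k3] as OpenCV has them; the pictures are not rectified), "rvec" (rotation vector, rad) and "tvec" (3), from world to camera coordinates, as OpenCV has them. Camera axes: x right, y down, z forward; pixel columns grow to the right and rows downward; lengths in m; the calibration is good to about 2 mm. A picture is of the moment at which its call begins. There is no depth.
- robot.hand_in(): hands the job in; it is judged then, once.
Trained networks look in a picture, given as the dict that the camera call returned (one of the last four; its "shot" number tells which), for a name from the list of things; names that differ only in an ending like _2 or _b are one class to them, and where a whole thing is asked for, a point or a joint stands for the part that bears it (a point fixed in the world has none). Each returns a list of dicts, best first, with "score" (0 to 1); they miss things now and then, are a little off and sometimes report something else, mostly with a low value. They report only what shows in the picture. A call takes as long as a camera call. They do not tell look-alikes from the thing itself.
- robot.spot_in(picture, query): "at" ([x, y, z] in m, in world coordinates, good to about 4 mm: the middle of the surface that is visible of it).
- robot.outline_of(picture, query): "region" (400x640 bool, what is visible of it).
- robot.place_of(picture, query): "at" ([x, y, z] in m, in world coordinates, good to about 4 mm: a listed point, or the origin of a listed thing).
The state is a dict: "time": time; "q": joint angles; "joint_velocities": joint speeds; "joint_torque": joint torques, N m; "position": TCP position; "tool_rot": TCP orientation; "ft_force": force on the tool from outside, world axes, zero at the start; "moment": the same for the moment, N m; "grip_width": finger opening in m; "grip_force": force on a finger pad.
Only numpy, scipy, OpenCV 4.12 (cv2) and the standard library are available. Lean on these libraries where they do the work, as an engineer would, in place of code of your own. Each camera call takes 0.05 s, during which the arm holds its last target. There are 200 camera calls.

## Task

Stand the jar, the glue bottle and the staple box upright in the side tray, then fetch the round bun foot from behind them and set it, the same way up, centred on the empty mounting plate of the upturned footstool. Only then put the jar, bottle and box back upright on the board where each of them stood at the start, with the box square to the board again. Leave the tapered foot and the castor on the board's back row alone.

Things in the scene. Friction and masses are not known exactly. Their poses are not given: they have to be found in the camera images.
- jar: Amber jar of tacks with a flat steel lid: upright plain cylinder, 60 mm diameter, 100 mm high, about 0.3 kg. Origin at the centre of its underside, z up. Starts on one of the three front places of the board.
- bottle: White glue bottle with a grey pointed nozzle: cylinder 48 mm diameter up to 105 mm, then a narrowing nozzle to 150 mm total height, about 0.22 kg. Origin at the centre of its underside, z up. Starts on one of the three front places of the board.
- box: Upright cardboard box of staples, 44 mm along its own x, 58 mm along its own y, 95 mm high, about 0.28 kg. Origin at the centre of its underside; at the start its x axis is parallel to the board's x axis. Starts on one of the three front places of the board.
- foot: Dark turned-wood bun foot (round), 42 mm high: widest, 56 mm diameter, between 14 and 30 mm above its underside; underside 42 mm and top 36 mm diameter; about 0.1 kg. Origin at the centre of its underside, z up. Starts on one of the three back places of the board.
- board: Fixed wooden stock board, 170 (its x) by 292 mm (its y), top 18 mm above the bench; raised ends (6 mm thick, centred at y = +-143 mm) reach 34 mm. Origin: centre of its underside. Grey felt discs mark the places: front row x = -35 mm (robot side), back row x = +35 mm, each at y = -85, 0, 85 mm. Jar, bottle, box start centred on the front row, the rest on the back row, in any order.
- tray: The side tray: fixed grey shallow open tray, 135 mm (its x) by 285 mm (its y), walls 5 mm thick, rim 16 mm above the bench, inner floor 5 mm above the bench. Origin at the centre of its underside. To the robot's left or right. Empty at the start and wide enough for jar, bottle and box side by side along its y.
- stool: Fixed small upturned footstool (blue seat pad down), on the side opposite the tray. Origin: on the bench below the centre of the EMPTY round steel mounting plate, 56 mm diameter, flat top 70 mm above the bench. The stool spans x -270 to 40, y -40 to 170 mm in its frame. Like feet are already fitted at (0, 130), (-230, 0), (-230, 130) mm, tops 112 mm above the bench.
- taper: Bystander: dark square tapered wooden foot, 40 mm square at the top, 30 mm at the bottom, 42 mm high, on the board's back row. Origin at the centre of its underside. Not to be disturbed.
- castor: Bystander: brass castor lying wheel up on its 40 mm square plate, black wheel, 42 mm high, on the board's back row. Origin at the centre of its underside. Not to be disturbed.
Things that resemble listed ones, but are neither listed nor needed, are in the scene too. What is shaped like the jar but red is not meant.

How it is judged:
By the outcome, as a careful person would: the job done as asked, in the order asked, and still so for the second after the job is handed in, with the robot touching nothing.
It also fails if it takes over 144 s, if anything falls off the work surface, if the arm or the gripper's body presses on something with over 40 N, if the wrist force passes 120 N, or if a joint passes its speed limit or range.

## Working session

There is one attempt and no reset: what is moved stays moved. The work goes in short steps, Python scripts to look and compute and a tool call to move; the robot and the scene stay as the last step left them, time stands still between calls to the robot, and variables do not carry over. Pictures are saved under pics/ and viewed, at most 14 in all, crops included, and the job is handed in when it is done.

Besides the shell and the picture viewer there is one more tool, called after "Call:" as name(argument=value, ...) on one line, values as JSON. servo_tool: Moves the arm, as the interface text tells. Its arguments: {"type":"object","properties":{"rows":{"type":"array","items":{"type":"number"}},"newtons":{"type":"number"}},"required":["rows"]}

```bash
mkdir -p pics; cat > h.py <<'E'
import numpy as np, cv2
from rig import robot
def proj(c,P):
    return cv2.projectPoints(np.float64(P).reshape(-1,3),c["rvec"],c["tvec"],c["intrinsics"],c["dist"])[0].reshape(-1,2)
def ray(c,uv,z):
    n=cv2.undistortPoints(np.float64([[uv]]),c["intrinsics"],c["dist"])[0,0]
    R=cv2.Rodrigues(np.float64(c["rvec"]))[0]; C=-R.T@np.ravel(c["tvec"]); d=R.T@np.r_[n,1]
    return C+d*(z-C[2])/d[2]
def save(c,name): cv2.imwrite("pics/"+name,c["pixels"][:,:,::-1])
E
python3 - <<'E'
from h import *
o=robot.get_obs(); print({k:np.round(v,3).tolist() for k,v in o.items()})
for n in("scene","top"):
    c=robot.camera(n); save(c,n+"0.png")
    for q in "jar bottle box foot board tray stool taper castor".split():
        print(n,q,[(round(d["score"],2),np.round(d["at"],3).tolist(),proj(c,d["at"])[0].round().tolist()) for d in robot.place_of(c,q)])
E
```

```text
{'time': 0.0, 'q': [1.115, 0.528, 1.434, 0.0, 1.181, -0.179], 'joint_velocities': [0.001, 0.001, 0.0, 0.0, 0.0, 0.0], 'joint_torque': [0.001, -44.004, -17.66, 0.063, 0.058, -0.0], 'position': [0.171, 0.6, 0.222], 'tool_rot': [0.138, 0.99, -0.001, -0.0], 'ft_force': [-0.923, -0.128, -0.242], 'moment': [-0.007, -0.046, 0.031], 'grip_force': 0.0, 'grip_width': 0.087}
scene jar [(0.73, [0.584, -0.018, 0.02], [320.0, 236.0]), (0.72, [0.347, -0.016, 0.001], [312.0, 160.0]), (0.67, [0.423, 0.07, 0.001], [348.0, 181.0]), (0.62, [0.669, 0.188, -0.001], [413.0, 266.0])]
scene bottle [(0.86, [0.592, 0.067, 0.019], [357.0, 236.0]), (0.6, [0.585, -0.019, 0.019], [320.0, 237.0])]
scene box [(0.87, [0.589, -0.101, 0.02], [284.0, 241.0]), (0.21, [0.656, 0.065, 0.018], [360.0, 262.0])]
scene foot [(0.89, [0.655, -0.023, 0.018], [321.0, 265.0])]
scene board []
scene tray [(0.62, [0.449, -0.314, -0.002], [196.0, 202.0])]
scene stool [(0.82, [0.448, 0.322, 0.003], [446.0, 181.0]), (0.35, [0.658, 0.069, 0.018], [362.0, 262.0])]
scene taper [(0.64, [0.657, 0.067, 0.02], [361.0, 262.0])]
scene castor [(0.77, [0.655, -0.107, 0.017], [283.0, 268.0])]
top jar [(0.96, [0.586, -0.02, 0.014], [332.0, 178.0]), (0.77, [0.424, 0.069, -0.002], [296.0, 240.0]), (0.7, [0.346, -0.016, -0.003], [329.0, 272.0]), (0.55, [0.671, 0.188, -0.0], [254.0, 148.0])]
top bottle [(0.94, [0.587, 0.064, 0.021], [299.0, 177.0])]
top box []
top foot [(0.64, [0.658, -0.02, 0.019], [332.0, 151.0])]
top board [(0.91, [0.623, -0.018, -0.004], [331.0, 166.0])]
top tray [(0.59, [0.448, -0.316, -0.002], [446.0, 234.0])]
top stool [(0.63, [0.444, 0.313, -0.001], [202.0, 231.0])]
top taper [(0.55, [0.655, 0.062, 0.018], [301.0, 152.0])]
top castor [(0.53, [0.657, -0.107, 0.018], [365.0, 152.0])]
```

View pics/scene0.png

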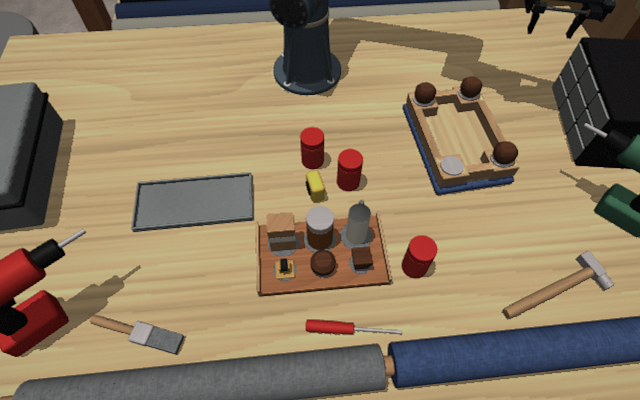

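View pics/top0.png

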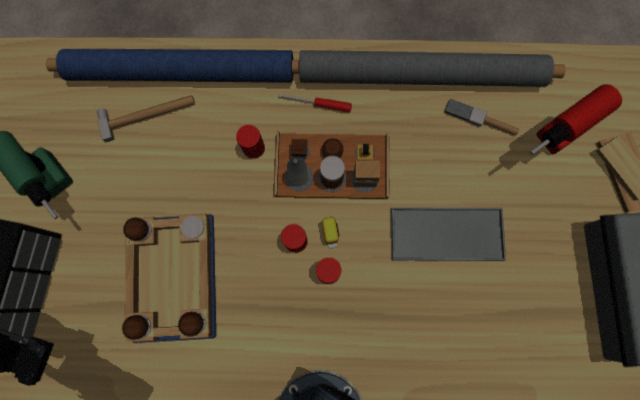

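The scene picture shows the amber jar with its steel lid at (319,228), the bottle at (357,225) and the box at (281,232) in the front row. Behind them are the castor (284,267), bun foot (322,263) and taper (362,259). Three red jars, at (312,148), (349,170) and (420,257), are look-alikes and not meant. The tray is at (194,201). The empty plate is at (453,163), and the fitted feet on the stool at (426,93), (470,88) and (505,153) are not the foot to fetch. I'll confirm in an enlarged crop.

```bash
python3 - <<'E'
from h import *
c=robot.camera("scene"); p=c["pixels"][195:300,245:400,::-1]
cv2.imwrite("pics/s1.png",cv2.resize(p,None,fx=5,fy=5,interpolation=cv2.INTER_CUBIC))
c=robot.camera("top"); p=c["pixels"][125:270,265:515,::-1]
cv2.imwrite("pics/t1.png",cv2.resize(p,None,fx=3.2,fy=3.2,interpolation=cv2.INTER_CUBIC))
E
```

```text
(no output)
```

View pics/s1.png

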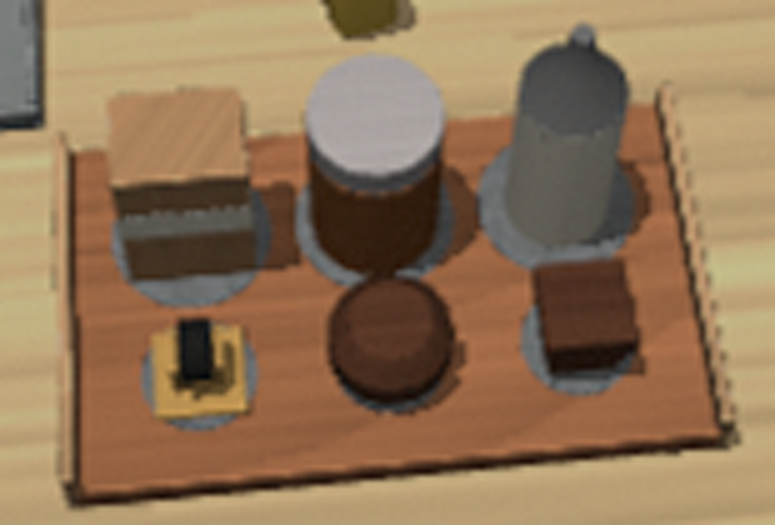

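View pics/t1.png

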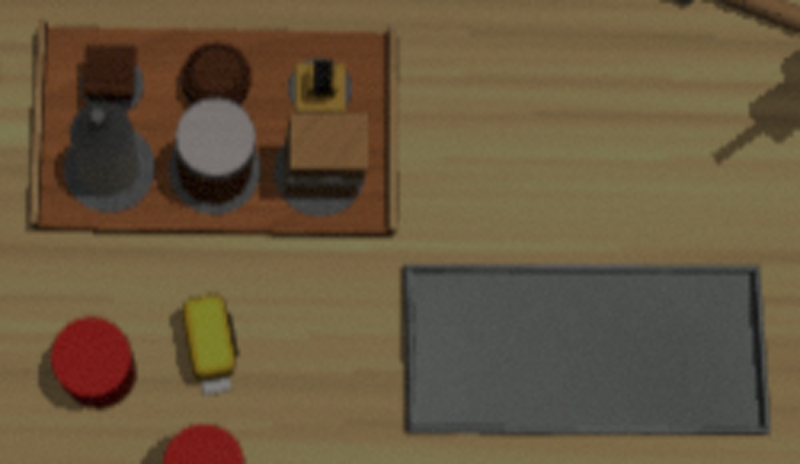

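The crops confirm the amber, steel-lidded jar at scene (319,226), with the round bun foot right behind it at (323,263). Nothing on the board looks like either. Next I'll fit the board, tray and plate poses.

```bash
python3 - <<'E'
from h import *
from scipy.optimize import least_squares
S=robot.camera("scene");T=robot.camera("top")
def fit(L,obs,g):
    def f(p):
        r=[]
        for c,pts in obs:
            P=[];U=[]
            for (x,y,z),uv in pts:
                ca,sa=np.cos(p[2]),np.sin(p[2]);P.append([p[0]+ca*x-sa*y,p[1]+sa*x+ca*y,z]);U.append(uv)
            r.append((proj(c,P)-U).ravel())
        return np.concatenate(r)
    s=least_squares(f,g,loss="soft_l1"); print(L,s.x[:2].round(4),"yaw deg",np.degrees(s.x[2]).round(2),"res px",f(s.x).round(1)); return s.x
sc=lambda u,v:(245+u/5,195+v/5); tc=lambda u,v:(265+u/3.2,125+v/3.2)
a,b,z=.085,.146,.034
so=[((-a,-b,z),sc(60,135)),((a,-b,z),sc(65,488)),((-a,b,z),sc(666,84)),((a,b,z),sc(735,432))]
to=[((a,b,z),tc(46,22)),((-a,b,z),tc(30,230)),((a,-b,z),tc(398,27)),((-a,-b,z),tc(395,234))]
fit("board S",[(S,so)],[.62,-.02,0]);fit("board T",[(T,to)],[.62,-.02,0])
B=fit("board",[(S,so),(T,to)],[.62,-.02,0])
a,b,z=.0675,.1425,.016
so=[((-a,-b,z),(135,180)),((-a,b,z),(252,174)),((a,b,z),(254,217)),((a,-b,z),(133,228))]
to=[((a,b,z),tc(404,266)),((a,-b,z),tc(759,266)),((-a,-b,z),tc(768,432)),((-a,b,z),tc(406,432))]
fit("tray S",[(S,so)],[.45,-.31,0]);fit("tray T",[(T,to)],[.45,-.31,0]);fit("tray",[(S,so),(T,to)],[.45,-.31,0])
for y in(-.085,0,.085):
    for x in(-.035,.035):
        ca,sa=np.cos(B[2]),np.sin(B[2]);print("place",x,y,np.round([B[0]+ca*x-sa*y,B[1]+sa*x+ca*y],4))
# bright grey blobs: plate and lid
for c,n,boxes in((S,"S",{"plate":(430,145,475,182,.07),"lid":(300,200,340,235,.118)}),(T,"T",{"plate":(175,212,210,245,.07),"lid":(315,150,350,185,.118)})):
    for k,(u0,v0,u1,v1,zz) in boxes.items():
        p=c["pixels"][v0:v1,u0:u1].astype(int); 
        hsv=cv2.cvtColor(p.astype(np.uint8),cv2.COLOR_RGB2HSV)
        m=((hsv[...,1]<45)&(hsv[...,2]>95)).astype(np.uint8)
        nn,lab,st,ce=cv2.connectedComponentsWithStats(m); i=1+st[1:,4].argmax()
        uv=ce[i]+[u0,v0]; print(n,k,st[i],uv.round(1),ray(c,uv,zz).round(4))
# box top / dark foot
for c,n in((S,"S"),(T,"T")):
    for q in("box","foot","bottle","jar","stool"):
        for d in robot.spot_in(c,q)[:2]: print(n,q,round(d["score"],2),np.round(d["at"],4))
E
```

```text
board S [ 0.6268 -0.018 ] yaw deg -0.34 res px [-1.2  0.4 -1.  -0.3  1.6  0.8  0.9 -1.2]
board T [ 0.6172 -0.0217] yaw deg -0.2 res px [-2.1  0.2  0.1 -1.1 -0.   0.7  1.2 -0. ]
board [ 0.6227 -0.0199] yaw deg -0.32 res px [-2.  -1.1 -1.9 -2.   0.5 -0.7 -0.3 -2.9 -2.6 -1.9 -0.6 -3.4 -0.7 -1.2
  0.5 -2.1]
tray S [ 0.4494 -0.3134] yaw deg 0.41 res px [ 3.2  0.9  0.3 -2.5 -0.4  0.1 -1.5  0.1]
tray T [ 0.4455 -0.3161] yaw deg 0.77 res px [-0.3 -0.7 -0.3 -0.3  0.4  0.6  0.2  0.3]
tray [ 0.4469 -0.3153] yaw deg 0.68 res px [ 2.3  0.4 -0.6 -3.5 -1.1 -1.  -2.1 -0.5 -0.6 -1.3 -0.6 -0.7 -0.   0.1
 -0.2 -0.3]
place -0.035 -0.085 [ 0.5873 -0.1047]
place 0.035 -0.085 [ 0.6573 -0.1051]
place -0.035 0 [ 0.5877 -0.0197]
place 0.035 0 [ 0.6577 -0.0201]
place -0.035 0.085 [0.5882 0.0653]
place 0.035 0.085 [0.6582 0.0649]
S plate [ 11  11  23  19 331] [451.8 165.3] [0.4481 0.3185 0.07  ]
S lid [  6   6  28  24 534] [319.6 217.7] [ 0.5905 -0.0198  0.118 ]
T plate [  6   4  23  22 385] [191.9 226.7] [0.4441 0.3196 0.07  ]
T lid [  5   6  25  24 430] [331.9 167.3] [ 0.5863 -0.0195  0.118 ]
S box 0.69 [ 0.6075 -0.1032  0.111 ]
S foot 0.59 [ 0.6634 -0.0271  0.0583]
S bottle 0.58 [0.6055 0.0619 0.1152]
S jar 0.96 [0.6802 0.18   0.101 ]
S jar 0.95 [ 0.365  -0.0165  0.0834]
S stool 0.91 [0.3446 0.3778 0.0484]
T box 0.9 [ 0.5768 -0.1044  0.1083]
T box 0.56 [ 0.6142 -0.0027  0.0158]
T foot 0.75 [ 0.655  -0.0177  0.0577]
T foot 0.67 [ 0.5762 -0.0146  0.1129]
T bottle 0.83 [0.5767 0.0592 0.1302]
T jar 0.85 [0.4176 0.0677 0.0986]
T jar 0.74 [ 0.6169 -0.0052  0.0136]
T stool 0.71 [0.3162 0.3748 0.0381]
```

Positions averaged over both cameras:

| Thing | x (m) | y (m) |
|---|---|---|
| bottle | 0.588 | 0.065 |
| jar | 0.588 | -0.020 |
| box | 0.587 | -0.105 |
| foot | 0.658 | -0.020 |
| plate | 0.446 | 0.319 |
| tray | 0.447 | -0.315 |

I'll first turn the tool so that it closes along world x. Then tool x is world +y, tool y is world +x and tool z is down.

Call:
servo_tool(rows=[-1, 0, 0, 0, 7, -1, 0, 0, 0, 7, -1, 0, 0, 0, 7, -1, 0, 0, 0, 7, -1, 0, 0, 0, 7], newtons=20)

```text
time: 2.12
position: [0.1713, 0.601, 0.2226]
tool_rot: [0.433, 0.902, -0.0, -0.0]
ft_force: [0.6, 0.5, 0.9]
grip_width: 0.0869
grip_force: 0.0
```

Call:
servo_tool(rows=[-1, 0, 0, 0, 7, -1, 0, 0, 0, 7, -1, 0, 0, 0, 7, -1, 0, 0, 0, 7, -1, 0, 0, 0, 7])

```text
time: 2.53
position: [0.1714, 0.601, 0.2226]
tool_rot: [0.684, 0.73, -0.0, 0.0]
ft_force: [-0.2, -0.2, 0.2]
grip_width: 0.0872
grip_force: 0.0
```

Call:
servo_tool(rows=[-1, 0, 0, 0, 4.1, -1, -0.01, 0.008, 0, 0, -1, -0.02, 0.016, 0, 0, -1, -0.03, 0.023, 0, 0, -1, -0.03, 0.023, 0, 0])

```text
time: 2.95
position: [0.2418, 0.5097, 0.2224]
tool_rot: [0.706, 0.709, 0.0, 0.0]
ft_force: [0.8, -0.1, 0.4]
grip_width: 0.0871
grip_force: 0.0
```

Call:
servo_tool(rows=[-1, -0.03, 0.023, 0, 0, -1, -0.03, 0.023, 0, 0, -1, -0.03, 0.023, 0, 0, -1, -0.03, 0.023, 0, 0, -1, -0.03, 0.023, 0, 0])

```text
time: 3.37
position: [0.3572, 0.3586, 0.2227]
tool_rot: [0.706, 0.708, 0.0, 0.0]
ft_force: [0.5, 0.7, 0.0]
grip_width: 0.0872
grip_force: 0.0
```

Call:
servo_tool(rows=[-1, -0.03, 0.023, 0, 0, -1, -0.03, 0.023, 0, 0, -1, -0.03, 0.023, 0, 0, -1, -0.03, 0.023, 0, 0, -1, -0.03, 0.023, 0, 0])

```text
time: 3.78
position: [0.4719, 0.2084, 0.2228]
tool_rot: [0.707, 0.708, -0.0, 0.0]
ft_force: [0.0, 1.1, -0.8]
grip_width: 0.0871
grip_force: 0.0
```

Call:
servo_tool(rows=[-1, -0.028, 0.023, 0, 0, -1, -0.028, 0.023, 0, 0, -1, -0.028, 0.023, 0, 0, -1, -0.028, 0.023, 0, 0, -1, -0.02, 0.015, 0, 0])

```text
time: 4.2
position: [0.5802, 0.0752, 0.2228]
tool_rot: [0.707, 0.707, 0.0, 0.001]
ft_force: [1.1, 0.0, 0.6]
grip_width: 0.0875
grip_force: 0.0
```

Call:
servo_tool(rows=[-1, -0.0115, 0.009, 0, 0, -1, 0, 0, 0, 0])

```text
time: 4.37
position: [0.5889, 0.0642, 0.2225]
tool_rot: [0.708, 0.706, 0.0, 0.001]
ft_force: [0.5, -0.2, 0.4]
grip_width: 0.087
grip_force: 0.0
```

```bash
python3 - <<'E'
from h import *
S=robot.camera("scene");T=robot.camera("top");o=robot.get_obs();print(o["position"])
out=[]
for c,n in((S,"S"),(T,"T")):
    t=proj(c,o["position"])[0];print(n,"tcp px",t.round(1)); u,v=int(t[0]),int(t[1])
    im=c["pixels"][:,:,::-1].copy()
    out.append(cv2.resize(im[v-50:v+70,u-50:u+50],None,fx=4,fy=4,interpolation=cv2.INTER_CUBIC)); print(u-50,v-50)
cv2.imwrite("pics/g1.png",np.hstack(out))
E
```

```text
[0.58612153 0.06744745 0.22222363]
S tcp px [364.6 185.1]
314 135
T tcp px [292.5 153.9]
242 103
```

View pics/g1.png

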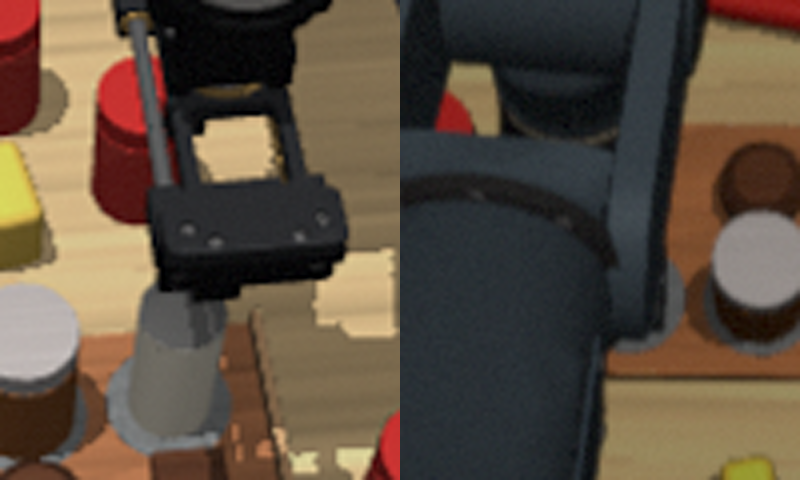

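The enlarged view shows the gripper above the bottle, with the near finger at scene about (364,205). The last two position readings differ by 3 mm, so I'll check how noisy the reading is.

```bash
python3 - <<'E'
from h import *
for i in range(4):
    robot.camera("scene");o=robot.get_obs();print(o["time"],o["position"].round(4) if hasattr(o["position"],"round") else o["position"],np.round(o["q"],4),np.round(o["tool_rot"],4))
E
```

```text
4.5167 [0.5857 0.0682 0.2223] [-7.3700e-02  4.8080e-01  1.5226e+00  6.0000e-04  1.1404e+00 -7.4700e-02] [ 7.068e-01  7.074e-01 -5.000e-04 -1.000e-03]
4.5667 [0.5856 0.0687 0.2224] [-7.2900e-02  4.8060e-01  1.5227e+00  5.0000e-04  1.1402e+00 -7.4600e-02] [ 7.066e-01  7.076e-01 -4.000e-04 -8.000e-04]
4.6167 [0.5857 0.0689 0.2225] [-7.2500e-02  4.8040e-01  1.5225e+00  4.0000e-04  1.1401e+00 -7.4500e-02] [ 7.065e-01  7.078e-01 -3.000e-04 -7.000e-04]
4.6667 [0.586  0.0689 0.2226] [-7.2400e-02  4.8050e-01  1.5221e+00  3.0000e-04  1.1399e+00 -7.4500e-02] [ 7.064e-01  7.078e-01 -2.000e-04 -4.000e-04]
```

The tool settles within about 0.3 s. I'll correct by x +2 mm and y -4 mm, then descend to TCP z 0.103.

Call:
servo_tool(rows=[-1, -0.004, 0.002, 0.01, 0.3, -1, 0, 0, 0.03, 0, -1, 0, 0, 0.03, 0, -1, 0, 0, 0.03, 0, -1, 0, 0, 0.013, 0])

```text
time: 5.08
position: [0.5862, 0.0641, 0.1054]
tool_rot: [0.709, 0.706, -0.002, -0.002]
ft_force: [-0.8, -1.5, -0.2]
grip_width: 0.087
grip_force: 0.0
```

Call:
servo_tool(rows=[-1, 0, 0, 0.006, 0, -1, 0, 0, 0, 0, -1, 0, 0, 0, 0, -1, 0, 0, 0, 0])

```text
time: 5.42
position: [0.5903, 0.0635, 0.1047]
tool_rot: [0.709, 0.705, 0.001, 0.001]
ft_force: [0.2, -0.0, 0.5]
grip_width: 0.087
grip_force: 0.0
```

Call:
servo_tool(rows=[-0.2, 0, 0, 0, 0, 0.1, 0, 0, 0, 0, 0.3, 0, 0, 0, 0, 0.5, 0, 0, 0, 0, 1, 0, 0, 0, 0])

```text
time: 5.83
position: [0.5894, 0.0634, 0.1039]
tool_rot: [0.709, 0.705, 0.0, 0.0]
ft_force: [0.2, 0.2, -1.0]
grip_width: 0.0617
grip_force: 0.0
```

Call:
servo_tool(rows=[1, 0, 0, 0, 0, 1, 0, 0, 0, 0, 1, 0, 0, 0, 0])

```text
time: 6.08
position: [0.589, 0.0634, 0.1035]
tool_rot: [0.709, 0.705, -0.0, -0.0]
ft_force: [-0.9, -0.3, 0.7]
grip_width: 0.0476
grip_force: 20.0
```

Call:
servo_tool(rows=[1, 0, 0, -0.008, 0, 1, 0, 0, -0.02, 0, 1, 0, 0, -0.03, 0, 1, 0, 0, -0.03, 0, 1, 0, 0, -0.03, 0])

```text
time: 6.5
position: [0.5886, 0.0635, 0.2226]
tool_rot: [0.709, 0.705, -0.0, -0.001]
ft_force: [0.7, -0.3, -2.3]
grip_width: 0.0474
grip_force: 20.0
```

Call:
servo_tool(rows=[1, -0.008, -0.002, -0.01, 0, 1, -0.016, -0.005, 0, 0, 1, -0.024, -0.007, 0, 0, 1, -0.03, -0.009, 0, 0, 1, -0.03, -0.009, 0, 0])

```text
time: 6.92
position: [0.5553, -0.0453, 0.2308]
tool_rot: [0.709, 0.706, -0.001, -0.001]
ft_force: [1.3, -1.4, -1.3]
grip_width: 0.0473
grip_force: 20.0
```

Call:
servo_tool(rows=[1, -0.03, -0.009, 0, 0, 1, -0.03, -0.009, 0, 0, 1, -0.03, -0.009, 0, 0, 1, -0.03, -0.009, 0, 0, 1, -0.03, -0.009, 0, 0])

```text
time: 7.33
position: [0.5091, -0.1956, 0.2306]
tool_rot: [0.709, 0.705, -0.0, -0.001]
ft_force: [1.1, -0.9, -1.7]
grip_width: 0.0476
grip_force: 20.0
```

Call:
servo_tool(rows=[1, -0.03, -0.009, 0, 0, 1, -0.03, -0.009, 0, 0, 1, -0.03, -0.009, 0, 0, 1, -0.03, -0.009, 0, 0, 1, -0.03, -0.01, 0, 0])

```text
time: 7.75
position: [0.4623, -0.3452, 0.2306]
tool_rot: [0.709, 0.705, -0.0, -0.001]
ft_force: [0.6, 0.4, -1.3]
grip_width: 0.0473
grip_force: 20.0
```

Call:
servo_tool(rows=[1, -0.03, -0.01, 0, 0, 1, -0.02, -0.006, 0, 0, 1, -0.01, -0.003, 0, 0, 1, 0, 0, 0, 0, 1, 0, 0, 0, 0])

```text
time: 8.17
position: [0.444, -0.403, 0.2307]
tool_rot: [0.709, 0.705, 0.001, -0.001]
ft_force: [-0.3, 0.7, -1.5]
grip_width: 0.0473
grip_force: 20.0
```

Call:
servo_tool(rows=[1, 0, 0, 0, 0, 1, 0, 0, 0, 0])

```text
time: 8.33
position: [0.445, -0.4019, 0.2314]
tool_rot: [0.708, 0.706, 0.0, -0.001]
ft_force: [0.4, 0.0, -1.9]
grip_width: 0.0477
grip_force: 20.0
```

Call:
servo_tool(rows=[1, 0, 0.001, 0.015, 0, 1, 0, 0, 0.03, 0, 1, 0, 0, 0.03, 0, 1, 0, 0, 0.03, 0, 1, 0, 0, 0.02, 0])

```text
time: 8.75
position: [0.4454, -0.4012, 0.1043]
tool_rot: [0.708, 0.706, 0.0, -0.002]
ft_force: [0.1, 0.3, -2.1]
grip_width: 0.0474
grip_force: 20.0
```

Call:
servo_tool(rows=[1, 0, 0, 0.01, 0, 1, 0, 0, 0.003, 0, 1, 0, 0, 0, 0, 1, 0, 0, 0, 0, 1, 0, 0, 0, 0])

```text
time: 9.17
position: [0.4466, -0.4047, 0.0953]
tool_rot: [0.709, 0.705, -0.0, 0.002]
ft_force: [-0.4, 0.2, -1.1]
grip_width: 0.0474
grip_force: 20.0
```

Call:
servo_tool(rows=[1, 0, 0, 0.001, 0, 1, 0, 0, 0.001, 0, 1, 0, 0, 0, 0])

```text
time: 9.42
position: [0.4457, -0.4041, 0.0921]
tool_rot: [0.709, 0.705, -0.0, 0.0]
ft_force: [0.3, -0.1, -1.6]
grip_width: 0.0475
grip_force: 20.0
```

Call:
servo_tool(rows=[1, 0, 0, 0.001, 0, 1, 0, 0, 0.001, 0, 1, 0, 0, 0, 0])

```text
time: 9.67
position: [0.4457, -0.4043, 0.0905]
tool_rot: [0.709, 0.705, -0.0, 0.001]
ft_force: [-0.6, 1.0, 4.3]
grip_width: 0.0474
grip_force: 20.0
```

Call:
servo_tool(rows=[0.3, 0, 0, 0, 0, 0, 0, 0, 0, 0, -0.3, 0, 0, 0, 0, -1, 0, 0, 0, 0, -1, 0, 0, 0, 0])

```text
time: 10.08
position: [0.4457, -0.4038, 0.0894]
tool_rot: [0.709, 0.705, 0.0, 0.0]
ft_force: [-0.2, -0.2, 0.2]
grip_width: 0.0602
grip_force: 0.0
```

Call:
servo_tool(rows=[-1, 0, 0, -0.01, 0, -1, 0, 0, -0.03, 0, -1, 0, 0, -0.03, 0, -1, 0, 0, -0.03, 0, -1, 0.01, 0.005, -0.02, 0])

```text
time: 10.5
position: [0.4511, -0.3964, 0.2131]
tool_rot: [0.71, 0.705, -0.001, 0.003]
ft_force: [0.6, -0.6, 0.7]
grip_width: 0.0853
grip_force: 0.0
```

Call:
servo_tool(rows=[-1, 0.02, 0.01, 0, 0, -1, 0.03, 0.0143, 0, 0, -1, 0.03, 0.0143, 0, 0, -1, 0.03, 0.0143, 0, 0, -1, 0.03, 0.0143, 0, 0])

```text
time: 10.92
position: [0.5191, -0.2529, 0.2103]
tool_rot: [0.709, 0.705, 0.0, 0.0]
ft_force: [0.2, -0.5, -0.2]
grip_width: 0.0872
grip_force: 0.0
```

Call:
servo_tool(rows=[-1, 0.03, 0.0143, 0, 0, -1, 0.03, 0.0143, 0, 0, -1, 0.03, 0.0143, 0, 0, -1, 0.03, 0.0143, 0, 0, -1, 0.02, 0.01, 0, 0])

```text
time: 11.33
position: [0.5875, -0.1116, 0.2102]
tool_rot: [0.708, 0.706, 0.001, -0.0]
ft_force: [-0.1, 0.2, 0.4]
grip_width: 0.0873
grip_force: 0.0
```

Call:
servo_tool(rows=[-1, 0.009, 0.003, 0, 0, -1, 0, 0, 0, 0, -1, 0, 0, 0, 0, -1, 0, 0, 0, 0, -1, 0, 0, 0, 0])

```text
time: 11.75
position: [0.5891, -0.1072, 0.2096]
tool_rot: [0.71, 0.704, -0.0, 0.0]
ft_force: [0.1, -0.2, 0.2]
grip_width: 0.0872
grip_force: 0.0
```

Call:
servo_tool(rows=[-1, 0.002, -0.001, 0.02, 0, -1, 0, 0, 0.03, 0, -1, 0, 0, 0.03, 0, -1, 0, 0, 0.03, 0, -1, 0, 0, 0.014, 0])

```text
time: 12.17
position: [0.5861, -0.1044, 0.0822]
tool_rot: [0.71, 0.704, -0.001, -0.003]
ft_force: [-0.8, 1.1, -0.7]
grip_width: 0.0869
grip_force: 0.0
```

Call:
servo_tool(rows=[-1, 0, 0, 0.006, 0, -0.5, 0, 0, 0, 0, -0.2, 0, 0, 0, 0, 0, 0, 0, 0, 0, 0.2, 0, 0, 0, 0])

```text
time: 12.58
position: [0.5898, -0.1042, 0.0811]
tool_rot: [0.709, 0.705, 0.001, 0.001]
ft_force: [0.4, 0.5, -0.4]
grip_width: 0.0678
grip_force: 0.0
```

Call:
servo_tool(rows=[0.4, 0, 0, 0, 0, 0.6, 0, 0, 0, 0, 1, 0, 0, 0, 0, 1, 0, 0, 0, 0, 1, 0, 0, 0, 0])

```text
time: 13.0
position: [0.5886, -0.1035, 0.08]
tool_rot: [0.709, 0.705, -0.0, 0.0]
ft_force: [-2.3, -0.4, 3.1]
grip_width: 0.0441
grip_force: 19.9
```

Call:
servo_tool(rows=[1, 0, 0, -0.01, 0, 1, 0, 0, -0.025, 0, 1, 0, 0, -0.03, 0, 1, 0, 0, -0.03, 0, 1, -0.006, -0.004, -0.02, 0])

```text
time: 13.42
position: [0.5859, -0.1089, 0.1972]
tool_rot: [0.709, 0.706, 0.001, 0.001]
ft_force: [1.0, 0.3, -3.7]
grip_width: 0.0439
grip_force: 19.9
```

Call:
servo_tool(rows=[1, -0.015, -0.01, 0, 0, 1, -0.025, -0.017, 0, 0, 1, -0.03, -0.02, 0, 0, 1, -0.03, -0.02, 0, 0, 1, -0.03, -0.02, 0, 0])

```text
time: 13.83
position: [0.4957, -0.2395, 0.1946]
tool_rot: [0.709, 0.706, -0.0, -0.0]
ft_force: [-0.1, -0.2, -3.5]
grip_width: 0.044
grip_force: 19.9
```

Call:
servo_tool(rows=[1, -0.03, -0.02, 0, 0, 1, -0.025, -0.017, 0, 0, 1, -0.015, -0.01, 0, 0, 1, -0.005, -0.003, 0, 0, 1, 0, 0, 0, 0])

```text
time: 14.25
position: [0.4456, -0.3149, 0.1945]
tool_rot: [0.71, 0.704, 0.0, -0.0]
ft_force: [0.0, -0.5, -2.4]
grip_width: 0.0439
grip_force: 19.9
```

Call:
servo_tool(rows=[1, 0, 0, 0, 0, 1, 0, 0, 0, 0, 1, 0, 0, 0.01, 0, 1, 0, 0, 0.02, 0, 1, 0, 0, 0.03, 0])

```text
time: 14.67
position: [0.4489, -0.3143, 0.1357]
tool_rot: [0.708, 0.706, 0.0, 0.003]
ft_force: [0.2, -0.1, -4.0]
grip_width: 0.0438
grip_force: 19.9
```

Call:
servo_tool(rows=[1, 0, 0, 0.03, 0, 1, 0, 0, 0.02, 0, 1, 0, 0, 0.01, 0, 1, 0, 0, 0, 0, 1, 0, 0, 0, 0])

```text
time: 15.08
position: [0.447, -0.3133, 0.0743]
tool_rot: [0.709, 0.706, 0.0, -0.0]
ft_force: [0.2, -1.3, -3.3]
grip_width: 0.044
grip_force: 19.9
```

Call:
servo_tool(rows=[1, 0, 0, 0.004, 0, 1, 0, 0, 0.002, 0, 1, 0, 0, 0.001, 0, 1, 0, 0, 0.001, 0, 1, 0, 0, 0, 0])

```text
time: 15.5
position: [0.4467, -0.314, 0.067]
tool_rot: [0.709, 0.705, -0.0, 0.0]
ft_force: [0.4, -0.0, -2.8]
grip_width: 0.0439
grip_force: 19.9
```

Call:
servo_tool(rows=[0.4, 0, 0, 0, 0, 0.1, 0, 0, 0, 0, -0.2, 0, 0, 0, 0, -1, 0, 0, 0, 0, -1, 0, 0, 0, 0])

```text
time: 15.92
position: [0.4468, -0.3142, 0.067]
tool_rot: [0.709, 0.705, -0.0, 0.001]
ft_force: [-0.2, -0.4, 0.6]
grip_width: 0.0568
grip_force: 0.0
```

Call:
servo_tool(rows=[-1, 0, 0, -0.01, 0, -1, 0, 0, -0.03, 0, -1, 0, 0, -0.035, 0, -1, 0, 0, -0.035, 0, -1, 0.012, 0.006, -0.03, 0])

```text
time: 16.33
position: [0.4526, -0.3039, 0.2097]
tool_rot: [0.71, 0.704, -0.0, 0.002]
ft_force: [0.2, -0.1, -0.5]
grip_width: 0.0844
grip_force: 0.0
```

Call:
servo_tool(rows=[-1, 0.03, 0.0143, 0, 0, -1, 0.035, 0.0167, 0, 0, -1, 0.035, 0.0167, 0, 0, -1, 0.035, 0.0167, 0, 0, -1, 0.035, 0.0167, 0, 0])

```text
time: 16.75
position: [0.5352, -0.1307, 0.2078]
tool_rot: [0.709, 0.705, 0.0, 0.001]
ft_force: [-0.2, -0.9, -0.6]
grip_width: 0.0871
grip_force: 0.0
```

Call:
servo_tool(rows=[-1, 0.035, 0.0167, 0, 0, -1, 0.035, 0.0167, 0, 0, -1, 0.025, 0.012, 0, 0, -1, 0.015, 0.007, 0, 0, -1, 0, 0, 0, 0])

```text
time: 17.17
position: [0.5889, -0.0191, 0.2075]
tool_rot: [0.708, 0.707, 0.001, 0.0]
ft_force: [-0.1, 0.0, 0.3]
grip_width: 0.0873
grip_force: 0.0
```

Call:
servo_tool(rows=[-1, 0, 0, 0, 0, -1, 0, 0, 0, 0, -1, 0, 0, 0, 0])

```text
time: 17.42
position: [0.5871, -0.0238, 0.2068]
tool_rot: [0.71, 0.705, -0.0, 0.0]
ft_force: [-1.5, -0.3, 0.5]
grip_width: 0.0872
grip_force: 0.0
```

Call:
servo_tool(rows=[-1, 0.004, 0.001, 0.02, 0, -1, 0, 0, 0.03, 0, -1, 0, 0, 0.03, 0, -1, 0, 0, 0.025, 0, -1, 0, 0, 0.012, 0])

```text
time: 17.83
position: [0.5862, -0.0196, 0.0867]
tool_rot: [0.71, 0.704, -0.002, -0.002]
ft_force: [-0.9, 0.2, -0.0]
grip_width: 0.0871
grip_force: 0.0
```

Call:
servo_tool(rows=[-1, 0, 0, 0.005, 0, -0.7, 0, 0, 0, 0, -0.5, 0, 0, 0, 0, -0.3, 0, 0, 0, 0, 0, 0, 0, 0, 0])

```text
time: 18.25
position: [0.5898, -0.0189, 0.0862]
tool_rot: [0.709, 0.705, 0.001, 0.001]
ft_force: [0.6, 0.0, -0.1]
grip_width: 0.0682
grip_force: 0.0
```

Call:
servo_tool(rows=[1, 0, 0, 0, 0, 1, 0, 0, 0, 0, 1, 0, 0, 0, 0, 1, 0, 0, 0, 0])

```text
time: 18.58
position: [0.5887, -0.0186, 0.0857]
tool_rot: [0.709, 0.705, 0.0, 0.0]
ft_force: [-1.9, -0.6, 6.4]
grip_width: 0.0595
grip_force: 20.0
```

Call:
servo_tool(rows=[1, 0, 0, -0.01, 0, 1, 0, 0, -0.025, 0, 1, 0, 0, -0.03, 0, 1, 0, 0, -0.03, 0, 1, -0.006, -0.004, -0.02, 0])

```text
time: 19.0
position: [0.5862, -0.0239, 0.2024]
tool_rot: [0.709, 0.705, 0.002, 0.002]
ft_force: [0.6, -0.5, -3.4]
grip_width: 0.0594
grip_force: 20.0
```

Call:
servo_tool(rows=[1, -0.015, -0.01, 0, 0, 1, -0.025, -0.017, 0, 0, 1, -0.03, -0.02, 0, 0, 1, -0.03, -0.02, 0, 0, 1, -0.03, -0.02, 0, 0])

```text
time: 19.42
position: [0.4958, -0.1547, 0.1998]
tool_rot: [0.709, 0.706, 0.0, 0.0]
ft_force: [0.7, -0.1, -2.0]
grip_width: 0.0597
grip_force: 20.0
```

Call:
servo_tool(rows=[1, -0.03, -0.02, 0, 0, 1, -0.025, -0.017, 0, 0, 1, -0.012, -0.01, 0, 0, 1, -0.004, -0.003, 0, 0, 1, 0, 0, 0, 0])

```text
time: 19.83
position: [0.4459, -0.2255, 0.1997]
tool_rot: [0.71, 0.704, 0.0, -0.0]
ft_force: [0.8, 0.5, -2.5]
grip_width: 0.0597
grip_force: 20.0
```

Call:
servo_tool(rows=[1, 0, 0, 0, 0, 1, 0, 0, 0, 0, 1, 0, 0, 0.01, 0, 1, 0, 0, 0.02, 0, 1, 0, 0, 0.03, 0])

```text
time: 20.25
position: [0.4494, -0.2251, 0.1411]
tool_rot: [0.708, 0.706, 0.001, 0.004]
ft_force: [0.1, -0.0, -2.8]
grip_width: 0.0593
grip_force: 20.0
```

Call:
servo_tool(rows=[1, 0, 0, 0.03, 0, 1, 0, 0, 0.02, 0, 1, 0, 0, 0.01, 0, 1, 0, 0, 0, 0, 1, 0, 0, 0, 0])

```text
time: 20.67
position: [0.4472, -0.2243, 0.0796]
tool_rot: [0.709, 0.706, 0.0, -0.0]
ft_force: [-0.1, 0.3, -1.9]
grip_width: 0.0602
grip_force: 20.0
```

Call:
servo_tool(rows=[1, 0, 0, 0.004, 0, 1, 0, 0, 0.002, 0, 1, 0, 0, 0, 0, 1, 0, 0, 0, 0])

```text
time: 21.0
position: [0.4469, -0.2251, 0.0742]
tool_rot: [0.709, 0.705, 0.0, 0.001]
ft_force: [-0.4, 0.8, -2.9]
grip_width: 0.0595
grip_force: 20.0
```

Call:
servo_tool(rows=[1, 0, 0, 0.001, 0, 1, 0, 0, 0.0008, 0, 1, 0, 0, 0, 0])

```text
time: 21.25
position: [0.4468, -0.2252, 0.0726]
tool_rot: [0.709, 0.705, -0.0, 0.001]
ft_force: [-1.1, 0.9, 4.2]
grip_width: 0.0595
grip_force: 20.0
```

Call:
servo_tool(rows=[0.1, 0, 0, 0, 0, -0.1, 0, 0, 0, 0, -0.4, 0, 0, 0, 0, -1, 0, 0, 0, 0, -1, 0, 0, 0, 0])

```text
time: 21.67
position: [0.4467, -0.225, 0.0718]
tool_rot: [0.709, 0.705, 0.0, 0.0]
ft_force: [0.1, -0.5, -0.4]
grip_width: 0.0678
grip_force: 0.0
```

Call:
servo_tool(rows=[-1, 0, 0, -0.01, 0, -1, 0, 0, -0.03, 0, -1, 0, 0, -0.035, 0, -1, 0.01, 0.01, -0.03, 0, -1, 0.025, 0.025, 0, 0])

```text
time: 22.08
position: [0.4838, -0.1938, 0.1829]
tool_rot: [0.71, 0.704, 0.0, 0.006]
ft_force: [0.5, -0.5, 1.1]
grip_width: 0.0866
grip_force: 0.0
```

Call:
servo_tool(rows=[-1, 0.027, 0.028, 0, 0, -1, 0.027, 0.028, 0, 0, -1, 0.027, 0.028, 0, 0, -1, 0.027, 0.028, 0, 0, -1, 0.027, 0.028, 0, 0])

```text
time: 22.5
position: [0.6236, -0.0541, 0.1775]
tool_rot: [0.709, 0.705, 0.0, 0.0]
ft_force: [-0.3, -0.4, 0.1]
grip_width: 0.0869
grip_force: 0.0
```

Call:
servo_tool(rows=[-1, 0.02, 0.02, 0, 0, -1, 0.01, 0.011, 0, 0, -1, 0, 0, 0, 0, -1, 0, 0, 0, 0, -1, 0, 0, 0, 0])

```text
time: 22.92
position: [0.6526, -0.0264, 0.1768]
tool_rot: [0.709, 0.705, -0.001, -0.0]
ft_force: [-0.4, -0.3, -0.6]
grip_width: 0.0872
grip_force: 0.0
```

```bash
python3 - <<'E'
from h import *
S=robot.camera("scene");robot.camera("top");T=robot.camera("top");o=robot.get_obs();print(o["time"],o["position"],o["tool_rot"])
save(S,"s2.png")
print(proj(S,[.658,-.02,.018]))
for q in("foot","taper","castor","jar","box","bottle"): print(q,[(round(d["score"],2),np.round(d["at"],3).tolist()) for c in(S,T) for d in robot.place_of(c,q)])
E
```

```text
23.0667 [ 0.65270376 -0.02701987  0.17692468] [ 7.09609574e-01  7.04595008e-01 -2.64651663e-04 -2.40346287e-04]
[[322.29931475 266.00205621]]
foot [(0.75, [0.655, -0.021, 0.017])]
taper [(0.74, [0.662, 0.066, 0.019])]
castor [(0.81, [0.657, -0.106, 0.017]), (0.59, [0.657, -0.108, 0.019])]
jar [(0.97, [0.447, -0.224, 0.004]), (0.62, [0.423, 0.071, 0.0]), (0.22, [0.447, 0.323, 0.001]), (0.8, [0.671, 0.188, 0.002]), (0.79, [0.444, -0.22, 0.0]), (0.51, [0.346, -0.014, -0.002])]
box [(0.73, [0.444, -0.314, 0.007]), (0.57, [0.625, -0.017, -0.001]), (0.86, [0.446, -0.316, 0.002])]
bottle [(0.75, [0.45, -0.4, 0.006]), (0.58, [0.441, -0.406, 0.008])]
```

View pics/s2.png

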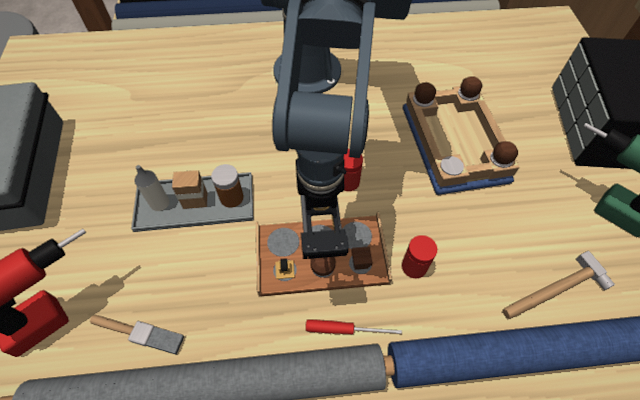

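Bottle (150,188), box (187,185) and jar (227,185) all stand upright in the tray. The gripper is over the foot at (322,263). The jar's true position is now known from the TCP, so I'll use its lid to calibrate the camera bias.

```bash
python3 - <<'E'
from h import *
for n,b in(("scene",(205,158,248,186)),("top",(385,190,430,255))):
    c=robot.camera(n);u0,v0,u1,v1=b
    p=c["pixels"][v0:v1,u0:u1]; hsv=cv2.cvtColor(np.ascontiguousarray(p),cv2.COLOR_RGB2HSV)
    m=((hsv[...,1]<45)&(hsv[...,2]>(150 if n=="scene" else 110))).astype(np.uint8)
    nn,lab,st,ce=cv2.connectedComponentsWithStats(m);
    for i in range(1,nn):
        if st[i,4]>60: uv=ce[i]+[u0,v0];print(n,st[i],uv.round(1),ray(c,uv,.105).round(4))
    # foot mask
    for d in robot.outline_of(c,"foot")[:1]:
        m=d["region"];ys,xs=np.nonzero(m);print(n,"foot",round(d["score"],2),xs.mean(),ys.mean(),xs.min(),xs.max(),ys.min(),ys.max(),ray(c,(xs.mean(),ys.mean()),.040).round(4))
E
```

```text
scene [  6   6  26  21 417] [223.8 174.2] [ 0.4482 -0.2258  0.105 ]
scene foot 0.83 322.232 265.56266666666664 310 334 258 275 [ 0.6664 -0.0212  0.04  ]
top [  8  21  37  30 568] [416.1 226.5] [ 0.449  -0.2202  0.105 ]
top [  9  55  20  10 119] [402.5 250.3] [ 0.3922 -0.1875  0.105 ]
```

Call:
servo_tool(rows=[-1, 0.007, 0.006, 0.02, 0, -1, 0, 0, 0.03, 0, -1, 0, 0, 0.03, 0, -1, 0, 0, 0.03, 0, -1, 0, 0, 0.02, 0])

```text
time: 24.28
position: [0.6582, -0.0186, 0.0439]
tool_rot: [0.709, 0.705, -0.001, -0.001]
ft_force: [-0.1, 0.7, 0.5]
grip_width: 0.087
grip_force: 0.0
```

Call:
servo_tool(rows=[-1, 0, 0, 0.01, 0, -1, 0, 0, 0.006, 0, -1, 0, 0, 0, 0, -1, 0, 0, 0, 0, -1, 0, 0, 0, 0])

```text
time: 24.7
position: [0.661, -0.0192, 0.0324]
tool_rot: [0.709, 0.705, 0.001, 0.001]
ft_force: [0.7, 0.6, 0.8]
grip_width: 0.0873
grip_force: 0.0
```

Call:
servo_tool(rows=[-1, 0, -0.001, 0.004, 0, -1, 0, 0, 0.003, 0, -0.6, 0, 0, 0, 0, -0.4, 0, 0, 0, 0, -0.2, 0, 0, 0, 0])

```text
time: 25.12
position: [0.6587, -0.019, 0.0239]
tool_rot: [0.709, 0.705, 0.0, 0.0]
ft_force: [-0.4, 0.6, 0.2]
grip_width: 0.0744
grip_force: 0.0
```

Call:
servo_tool(rows=[0, 0, 0, 0, 0, 1, 0, 0, 0, 0, 1, 0, 0, 0, 0, 1, 0, 0, 0, 0, 1, 0, 0, 0, 0])

```text
time: 25.53
position: [0.6586, -0.019, 0.0238]
tool_rot: [0.709, 0.705, -0.0, -0.0]
ft_force: [-0.4, 0.6, 1.4]
grip_width: 0.0552
grip_force: 20.0
```

Call:
servo_tool(rows=[1, 0, 0, -0.008, 0, 1, 0, 0, -0.02, 0, 1, 0, 0, -0.032, 0, 1, 0, 0, -0.035, 0, 1, 0, 0, -0.035, 0])

```text
time: 25.95
position: [0.6579, -0.0188, 0.1548]
tool_rot: [0.709, 0.705, -0.0, -0.001]
ft_force: [0.7, 0.1, -1.1]
grip_width: 0.0551
grip_force: 20.0
```

Call:
servo_tool(rows=[1, 0.007, -0.0044, -0.03, 0, 1, 0.016, -0.01, -0.015, 0, 1, 0.03, -0.019, 0, 0, 1, 0.03, -0.019, 0, 0, 1, 0.03, -0.019, 0, 0])

```text
time: 26.37
position: [0.5871, 0.0951, 0.1998]
tool_rot: [0.71, 0.705, 0.001, 0.0]
ft_force: [0.6, 1.2, -0.8]
grip_width: 0.0552
grip_force: 20.0
```

Call:
servo_tool(rows=[1, 0.03, -0.019, 0, 0, 1, 0.03, -0.019, 0, 0, 1, 0.03, -0.019, 0, 0, 1, 0.03, -0.019, 0, 0, 1, 0.03, -0.019, 0, 0])

```text
time: 26.78
position: [0.4924, 0.2462, 0.1993]
tool_rot: [0.709, 0.705, 0.0, 0.0]
ft_force: [0.0, 0.5, -0.0]
grip_width: 0.0556
grip_force: 20.0
```

Call:
servo_tool(rows=[1, 0.03, -0.019, 0, 0, 1, 0.03, -0.019, 0, 0, 1, 0.012, -0.007, 0, 0, 1, 0.004, -0.002, 0, 0, 1, 0, 0, 0, 0])

```text
time: 27.2
position: [0.4465, 0.322, 0.1991]
tool_rot: [0.708, 0.706, 0.0, 0.0]
ft_force: [1.1, -0.5, -0.5]
grip_width: 0.0555
grip_force: 20.0
```

Call:
servo_tool(rows=[1, 0, 0, 0, 0, 1, 0, 0, 0, 0, 1, 0, 0, 0, 0])

```text
time: 27.45
position: [0.4481, 0.3201, 0.1988]
tool_rot: [0.71, 0.704, -0.0, 0.0]
ft_force: [-0.0, 0.9, -0.7]
grip_width: 0.0556
grip_force: 20.0
```

```bash
python3 - <<'E'
from h import *
robot.camera("scene");robot.camera("scene");S=robot.camera("scene");o=robot.get_obs();print(o["time"],o["position"],o["tool_rot"],o["grip_width"])
p=S["pixels"][80:200,400:530,::-1];cv2.imwrite("pics/s3.png",cv2.resize(p,None,fx=4.5,fy=4.5,interpolation=cv2.INTER_CUBIC))
E
```

```text
27.6 [0.44776078 0.32034883 0.19871072] [ 7.09622916e-01  7.04581657e-01 -6.18170896e-05  3.35810691e-05] 0.0554527501450613
```

View pics/s3.png

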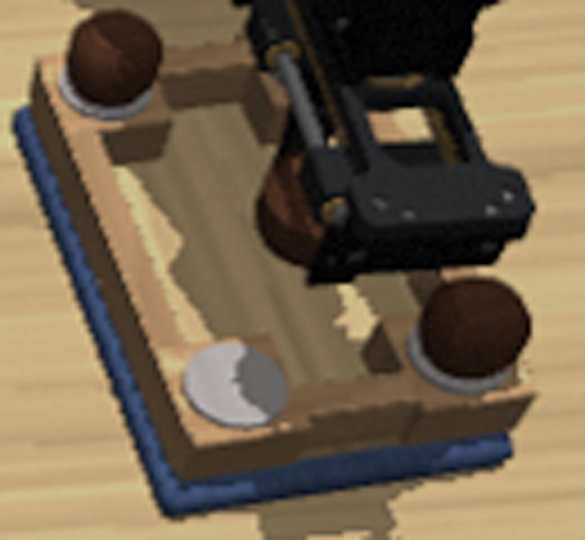

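The empty plate shows at crop (235,381), i.e. scene (452,165), and the foot is held level at crop (300,215). I'll shift x by -1 mm and descend to TCP z of about 0.076.

Call:
servo_tool(rows=[1, 0, -0.001, 0.01, 0, 1, 0, 0, 0.02, 0, 1, 0, 0, 0.03, 0, 1, 0, 0, 0.025, 0, 1, 0, 0, 0.015, 0])

```text
time: 28.02
position: [0.4445, 0.3201, 0.0957]
tool_rot: [0.709, 0.705, -0.002, -0.001]
ft_force: [-0.1, -0.1, -0.8]
grip_width: 0.0551
grip_force: 20.0
```

Call:
servo_tool(rows=[1, 0, 0, 0.01, 0, 1, 0, 0, 0.005, 0, 1, 0, 0, 0, 0, 1, 0, 0, 0, 0, 1, 0, 0, 0, 0])

```text
time: 28.43
position: [0.447, 0.3216, 0.0847]
tool_rot: [0.709, 0.705, 0.001, 0.0]
ft_force: [-0.7, 0.2, -1.0]
grip_width: 0.0553
grip_force: 20.0
```

```bash
python3 - <<'E'
from h import *
robot.camera("scene");robot.camera("scene");S=robot.camera("scene");o=robot.get_obs();print(o["time"],o["position"],o["tool_rot"],o["ft_force"])
T=robot.camera("top")
for c in(S,T):
    for d in robot.place_of(c,"foot"): print(d["score"],d["at"])
im=[]
for c,(u,v) in((S,(452,160)),(T,(192,228))):
    im.append(cv2.resize(c["pixels"][v-35:v+35,u-35:u+35,::-1],None,fx=5.5,fy=5.5,interpolation=cv2.INTER_CUBIC))
cv2.imwrite("pics/s4.png",np.hstack(im))
E
```

```text
28.5833 [0.44674993 0.32152264 0.08474466] [7.09011286e-01 7.05196311e-01 1.00317200e-03 3.90332570e-04] [-0.16927118 -0.68975345 -0.9604877 ]
0.76 [0.4433, 0.3161, 0.076]
0.46 [0.4476, 0.3242, 0.078]
```

View pics/s4.png

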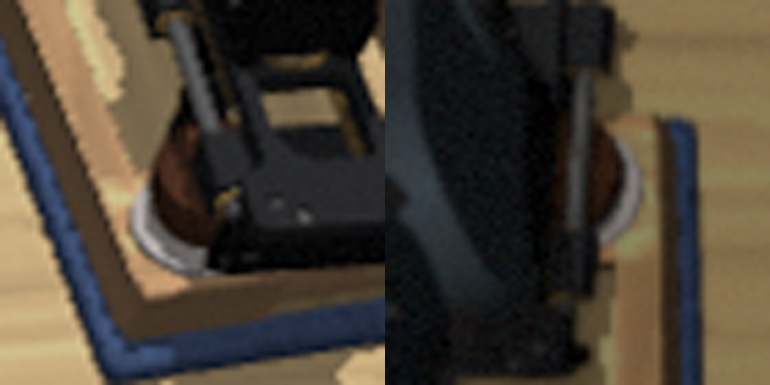

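The foot hovers over the plate, whose rim shows around it at about scene (445,168) and top (199,228). I'll lower the last 9 mm gently and correct y by -1.5 mm.

Call:
servo_tool(rows=[1, -0.0015, 0, 0.003, 0, 1, 0, 0, 0.003, 0, 1, 0, 0, 0.001, 0, 1, 0, 0, 0, 0, 1, 0, 0, 0, 0])

```text
time: 29.15
position: [0.446, 0.3196, 0.0765]
tool_rot: [0.709, 0.705, -0.0, -0.0]
ft_force: [0.8, 0.6, -0.8]
grip_width: 0.0555
grip_force: 20.0
```

Call:
servo_tool(rows=[1, 0, 0, 0.0008, 0, 1, 0, 0, 0, 0, 1, 0, 0, 0, 0])

```text
time: 29.4
position: [0.4461, 0.3197, 0.0759]
tool_rot: [0.709, 0.705, -0.0, 0.0]
ft_force: [-0.0, 0.5, -1.6]
grip_width: 0.0551
grip_force: 20.0
```

Call:
servo_tool(rows=[1, 0, 0, 0.0008, 0, 1, 0, 0, 0, 0, 1, 0, 0, 0, 0])

```text
time: 29.65
position: [0.4462, 0.3198, 0.0757]
tool_rot: [0.709, 0.705, 0.0, 0.0]
ft_force: [-0.9, 0.6, 3.7]
grip_width: 0.0554
grip_force: 20.0
```

Call:
servo_tool(rows=[0.2, 0, 0, 0, 0, 0, 0, 0, 0, 0, -0.3, 0, 0, 0, 0, -1, 0, 0, 0, 0, -1, 0, 0, 0, 0])

```text
time: 30.07
position: [0.4462, 0.3197, 0.075]
tool_rot: [0.709, 0.705, 0.0, 0.0]
ft_force: [0.1, 0.8, -0.2]
grip_width: 0.0635
grip_force: 0.0
```

Call:
servo_tool(rows=[-1, 0, 0, 0, 0, -1, 0, 0, -0.01, 0, -1, 0, 0, -0.03, 0, -1, 0, 0, -0.035, 0, -1, 0, 0, -0.035, 0])

```text
time: 30.48
position: [0.4455, 0.3194, 0.1862]
tool_rot: [0.709, 0.705, -0.001, -0.0]
ft_force: [0.5, 0.1, -0.6]
grip_width: 0.0859
grip_force: 0.0
```

Call:
servo_tool(rows=[-1, -0.012, 0, -0.02, 0, -1, -0.025, 0, 0, 0, -1, -0.035, 0, 0, 0, -1, -0.035, 0, 0, 0, -1, -0.035, 0, 0, 0])

```text
time: 30.9
position: [0.4451, 0.1767, 0.206]
tool_rot: [0.709, 0.706, 0.001, 0.0]
ft_force: [1.0, 0.2, -0.8]
grip_width: 0.0872
grip_force: 0.0
```

Call:
servo_tool(rows=[-1, -0.035, 0, 0, 0, -1, -0.035, 0, 0, 0, -1, -0.035, 0, 0, 0, -1, -0.035, 0, 0, 0, -1, -0.035, 0, 0, 0])

```text
time: 31.32
position: [0.4441, 0.0011, 0.2058]
tool_rot: [0.709, 0.705, 0.0, 0.0]
ft_force: [1.0, -0.0, -0.2]
grip_width: 0.0874
grip_force: 0.0
```

```bash
python3 - <<'E'
from h import *
robot.camera("scene");S=robot.camera("scene");o=robot.get_obs();print(o["time"],o["position"],o["tool_rot"])
T=robot.camera("top")
for c in(S,T): print([(round(d["score"],2),np.round(d["at"],4)) for d in robot.place_of(c,"foot")])
im=[]
for c,(u,v) in((S,(452,160)),(T,(192,226))):
    im.append(cv2.resize(c["pixels"][v-25:v+25,u-25:u+25,::-1],None,fx=8,fy=8,interpolation=cv2.INTER_CUBIC))
    P=np.array([.4465,.319,0]);th=np.linspace(0,6.28,40)
cv2.imwrite("pics/s5.png",np.hstack(im))
E
```

```text
31.4167 [ 0.44544637 -0.0017337   0.20592264] [7.11292786e-01 7.02894158e-01 1.21215126e-04 1.53621446e-03]
[(0.74, array([0.446 , 0.3139, 0.0675]))]
[(0.85, array([0.4461, 0.3211, 0.0702]))]
```

View pics/s5.png

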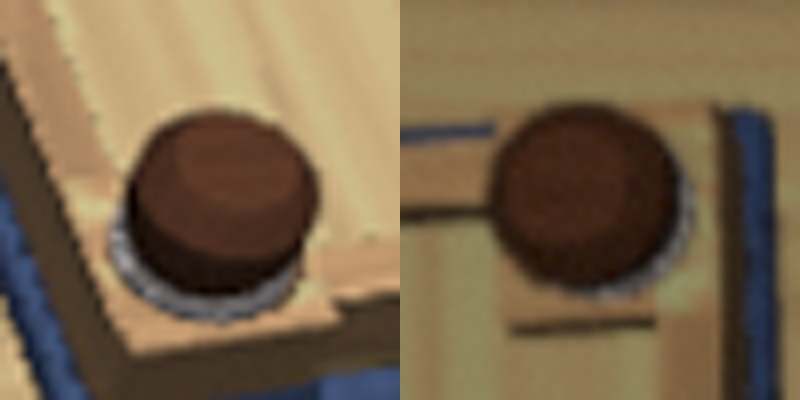

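The foot stands upright on the plate, at scene (453,157) and top (190,225). I'll check the centring by fitting its silhouette in each camera, where the calibration bias cancels.

```bash
cat >> h.py <<'E'
from scipy.optimize import least_squares
PROF={"foot":[(0,.021),(.014,.028),(.030,.028),(.042,.018)],"plate":[(0,.028)],"jar":[(0,.03),(.1,.03)],"lid":[(.1,.03)]}
def silh(c,prof,x,y,z0,ss=8,win=None):
    t=np.linspace(0,2*np.pi,60); P=np.concatenate([np.c_[x+r*np.cos(t),y+r*np.sin(t),0*t+z0+h] for h,r in prof])
    H=cv2.convexHull(proj(c,P).astype(np.float32)); M=cv2.moments(H); return np.array([M["m10"]/M["m00"],M["m01"]/M["m00"]]),M["m00"]
def locate(c,prof,z0,uv,g):
    s=least_squares(lambda p:silh(c,prof,p[0],p[1],z0)[0]-uv,g,x_scale=.01,diff_step=1e-3);return s.x.round(4),round(silh(c,prof,*s.x,z0)[1])
def blob(m,u0,v0):
    n,l,st,ce=cv2.connectedComponentsWithStats(m.astype(np.uint8));i=1+st[1:,4].argmax();return ce[i]+[u0,v0],st[i,4]
E
python3 - <<'E'
from h import *
for n,(u,v),f in(("scene",(452,160),"pics/scene0.png"),("top",(192,226),"pics/top0.png")):
    c=robot.camera(n);u0,v0=u-25,v-25
    old=cv2.cvtColor(cv2.imread(f),cv2.COLOR_BGR2HSV)[v0:v+25,u0:u+25]
    new=cv2.cvtColor(c["pixels"],cv2.COLOR_RGB2HSV)[v0:v+25,u0:u+25]
    for th in(45,60):
        uv,a=blob((old[...,1]<th)&(old[...,2]>85),u0,v0);print(n,"plate",uv.round(1),a,locate(c,PROF["plate"],.07,uv,[.446,.319]))
    for th in (90,75):
        m=(new[...,2]<th)&(new[...,1]>60)
        m[:, :] &= True
        yy,xx=np.mgrid[v0:v+25,u0:u+25]; cc=silh(c,PROF["foot"],.4465,.319,.07)[0]; m&=((xx-cc[0])**2+(yy-cc[1])**2<15**2)
        uv,a=blob(m,u0,v0);print(n,"foot",uv.round(1),a,locate(c,PROF["foot"],.07,uv,[.446,.319]))
E
```

```text
scene plate [451.8 165.4] 334 (array([0.4479, 0.3184]), 331)
scene plate [451.9 165.3] 347 (array([0.4476, 0.3188]), 331)
scene foot [453.5 161.7] 327 (array([0.4523, 0.3156]), 469)
scene foot [453.  163.6] 210 (array([0.4577, 0.3131]), 472)
top plate [192.  226.8] 386 (array([0.444 , 0.3194]), 405)
top plate [191.9 226.7] 404 (array([0.4443, 0.3196]), 405)
top foot [189.2 224.9] 452 (array([0.4451, 0.3199]), 470)
top foot [189.4 225.1] 433 (array([0.4449, 0.3196]), 470)
```

In the top view the foot is within about 1 mm of the plate centre. Next, return the jar.

Call:
servo_tool(rows=[-1, -0.035, 0, 0, 0, -1, -0.035, 0, 0, 0, -1, -0.035, 0, 0, 0, -1, -0.035, 0, 0, 0, -1, -0.035, 0, 0, 0])

```text
time: 32.08
position: [0.4437, -0.172, 0.2052]
tool_rot: [0.708, 0.706, 0.0, -0.0]
ft_force: [0.6, 0.3, -0.6]
grip_width: 0.0875
grip_force: 0.0
```

Call:
servo_tool(rows=[-1, -0.03, 0.002, 0, 0, -1, -0.015, 0, 0, 0, -1, 0, 0, 0, 0, -1, 0, 0, 0, 0, -1, 0, 0, 0, 0])

```text
time: 32.5
position: [0.4447, -0.2149, 0.2048]
tool_rot: [0.708, 0.706, 0.0, -0.001]
ft_force: [0.1, 0.4, 0.1]
grip_width: 0.0871
grip_force: 0.0
```

Call:
servo_tool(rows=[-1, 0, 0, 0, 0, -1, 0, 0, 0, 0])

```text
time: 32.67
position: [0.445, -0.2155, 0.2051]
tool_rot: [0.708, 0.706, 0.0, -0.0]
ft_force: [-0.1, -0.3, 0.3]
grip_width: 0.0871
grip_force: 0.0
```

Call:
servo_tool(rows=[-1, -0.0095, 0.002, 0.02, 0, -1, 0, 0, 0.03, 0, -1, 0, 0, 0.035, 0, -1, 0, 0, 0.03, 0, -1, 0, 0, 0.013, 0])

```text
time: 33.08
position: [0.4454, -0.2245, 0.0742]
tool_rot: [0.709, 0.706, -0.0, -0.003]
ft_force: [-0.3, 0.6, -0.7]
grip_width: 0.087
grip_force: 0.0
```

Call:
servo_tool(rows=[-1, 0, 0, 0.005, 0, -0.7, 0, 0, 0, 0, -0.5, 0, 0, 0, 0, -0.3, 0, 0, 0, 0, 0, 0, 0, 0, 0])

```text
time: 33.5
position: [0.448, -0.2273, 0.0735]
tool_rot: [0.709, 0.705, 0.0, 0.001]
ft_force: [0.9, 0.1, -0.0]
grip_width: 0.0678
grip_force: 0.0
```

Call:
servo_tool(rows=[1, 0, 0, 0, 0, 1, 0, 0, 0, 0, 1, 0, 0, 0, 0, 1, 0, 0, 0, 0])

```text
time: 33.83
position: [0.4471, -0.2271, 0.0731]
tool_rot: [0.709, 0.705, -0.0, 0.001]
ft_force: [-1.7, -0.4, 6.2]
grip_width: 0.0597
grip_force: 20.0
```

Call:
servo_tool(rows=[1, 0, 0, -0.01, 0, 1, 0, 0, -0.025, 0, 1, 0, 0, -0.03, 0, 1, 0, 0, -0.03, 0, 1, 0.006, 0.004, -0.02, 0])

```text
time: 34.25
position: [0.4515, -0.2219, 0.1899]
tool_rot: [0.709, 0.705, 0.0, 0.002]
ft_force: [0.2, -0.1, -1.8]
grip_width: 0.0595
grip_force: 20.0
```

Call:
servo_tool(rows=[1, 0.015, 0.01, 0, 0, 1, 0.025, 0.017, 0, 0, 1, 0.03, 0.0205, 0, 0, 1, 0.03, 0.0205, 0, 0, 1, 0.03, 0.0205, 0, 0])

```text
time: 34.67
position: [0.5407, -0.0899, 0.1875]
tool_rot: [0.709, 0.705, 0.0, -0.0]
ft_force: [0.6, -0.8, -2.5]
grip_width: 0.0593
grip_force: 20.0
```

Call:
servo_tool(rows=[1, 0.03, 0.0205, 0, 0, 1, 0.025, 0.017, 0, 0, 1, 0.012, 0.008, 0, 0, 1, 0.0035, 0.0025, 0, 0, 1, 0, 0, 0, 0])

```text
time: 35.08
position: [0.5885, -0.0205, 0.187]
tool_rot: [0.708, 0.706, -0.0, -0.0]
ft_force: [-1.2, -0.8, -2.8]
grip_width: 0.0595
grip_force: 20.0
```

Call:
servo_tool(rows=[1, 0, 0, 0, 0, 1, 0, 0, 0, 0, 1, 0, 0, 0, 0, 1, 0, 0, 0, 0])

```text
time: 35.42
position: [0.5882, -0.0223, 0.1872]
tool_rot: [0.71, 0.704, -0.0, -0.0]
ft_force: [0.1, 0.2, -1.7]
grip_width: 0.0596
grip_force: 20.0
```

Call:
servo_tool(rows=[1, 0.0012, 0, 0.01, 0, 1, 0, 0, 0.025, 0, 1, 0, 0, 0.03, 0, 1, 0, 0, 0.02, 0, 1, 0, 0, 0.008, 0])

```text
time: 35.83
position: [0.586, -0.0197, 0.0905]
tool_rot: [0.709, 0.705, -0.002, -0.003]
ft_force: [-0.8, 0.2, -2.8]
grip_width: 0.0592
grip_force: 20.0
```

Call:
servo_tool(rows=[1, 0, 0, 0.005, 0, 1, 0, 0, 0, 0, 1, 0, 0, 0, 0, 1, 0, 0, 0, 0, 1, 0, 0, 0, 0])

```text
time: 36.25
position: [0.5898, -0.0201, 0.0905]
tool_rot: [0.709, 0.705, 0.001, 0.001]
ft_force: [0.2, 0.0, -2.9]
grip_width: 0.0598
grip_force: 20.0
```

Call:
servo_tool(rows=[1, 0, 0, 0.002, 0, 1, 0, 0, 0.0012, 0, 1, 0, 0, 0, 0, 1, 0, 0, 0, 0])

```text
time: 36.58
position: [0.589, -0.02, 0.0863]
tool_rot: [0.709, 0.705, 0.0, 0.0]
ft_force: [0.1, 0.1, -0.5]
grip_width: 0.0592
grip_force: 20.0
```

Call:
servo_tool(rows=[1, 0, 0, 0.0008, 0, 1, 0, 0, 0, 0, 1, 0, 0, 0, 0])

```text
time: 36.83
position: [0.589, -0.0199, 0.0861]
tool_rot: [0.709, 0.705, 0.0, 0.0]
ft_force: [-1.9, 0.4, 5.7]
grip_width: 0.0595
grip_force: 20.0
```

Call:
servo_tool(rows=[0.1, 0, 0, 0, 0, -0.1, 0, 0, 0, 0, -0.4, 0, 0, 0, 0, -1, 0, 0, 0, 0, -1, 0, 0, 0, 0])

```text
time: 37.25
position: [0.589, -0.02, 0.0851]
tool_rot: [0.709, 0.705, 0.0, 0.0]
ft_force: [0.4, 0.1, 0.3]
grip_width: 0.068
grip_force: 0.0
```

Call:
servo_tool(rows=[-1, 0, 0, -0.01, 0, -1, 0, 0, -0.03, 0, -1, 0, 0, -0.035, 0, -1, 0, 0, -0.035, 0, -1, -0.018, -0.009, -0.01, 0])

```text
time: 37.67
position: [0.5843, -0.0366, 0.2114]
tool_rot: [0.708, 0.706, 0.004, 0.005]
ft_force: [1.1, -0.4, -0.5]
grip_width: 0.0863
grip_force: 0.0
```

Call:
servo_tool(rows=[-1, -0.03, -0.0145, 0, 0, -1, -0.03, -0.0145, 0, 0, -1, -0.03, -0.0145, 0, 0, -1, -0.03, -0.0145, 0, 0, -1, -0.03, -0.0145, 0, 0])

```text
time: 38.08
position: [0.5058, -0.1888, 0.206]
tool_rot: [0.709, 0.705, 0.0, 0.001]
ft_force: [0.2, -0.2, 0.3]
grip_width: 0.0873
grip_force: 0.0
```

Call:
servo_tool(rows=[-1, -0.03, -0.0145, 0, 0, -1, -0.03, -0.0145, 0, 0, -1, -0.03, -0.0145, 0, 0, -1, -0.025, -0.012, 0, 0, -1, -0.01, -0.0033, 0, 0])

```text
time: 38.5
position: [0.4455, -0.3159, 0.2059]
tool_rot: [0.71, 0.704, -0.001, 0.001]
ft_force: [0.7, -0.6, 0.7]
grip_width: 0.087
grip_force: 0.0
```

Call:
servo_tool(rows=[-1, 0, 0, 0, 0, -1, 0, 0, 0, 0, -1, 0, 0, 0, 0, -1, 0, 0, 0, 0])

```text
time: 38.83
position: [0.4474, -0.3105, 0.2052]
tool_rot: [0.708, 0.706, 0.0, -0.0]
ft_force: [0.1, -0.3, 0.4]
grip_width: 0.0875
grip_force: 0.0
```

Call:
servo_tool(rows=[-1, -0.003, 0, 0.02, 0, -1, 0, 0, 0.03, 0, -1, 0, 0, 0.035, 0, -1, 0, 0, 0.035, 0, -1, 0, 0, 0.013, 0])

```text
time: 39.25
position: [0.4455, -0.3117, 0.0683]
tool_rot: [0.708, 0.706, 0.0, -0.004]
ft_force: [0.2, 0.5, 0.2]
grip_width: 0.0871
grip_force: 0.0
```

Call:
servo_tool(rows=[-1, 0, 0, 0.005, 0, -0.5, 0, 0, 0, 0, -0.2, 0, 0, 0, 0, 0, 0, 0, 0, 0, 0.2, 0, 0, 0, 0])

```text
time: 39.67
position: [0.4478, -0.3157, 0.0687]
tool_rot: [0.709, 0.705, -0.0, 0.002]
ft_force: [0.1, -0.4, -0.3]
grip_width: 0.068
grip_force: 0.0
```

Call:
servo_tool(rows=[0.4, 0, 0, 0, 0, 0.6, 0, 0, 0, 0, 1, 0, 0, 0, 0, 1, 0, 0, 0, 0, 1, 0, 0, 0, 0])

```text
time: 40.08
position: [0.4467, -0.3153, 0.0676]
tool_rot: [0.709, 0.705, -0.0, 0.0]
ft_force: [-1.2, 0.4, 3.0]
grip_width: 0.0439
grip_force: 19.9
```

Call:
servo_tool(rows=[1, 0, 0, -0.01, 0, 1, 0, 0, -0.025, 0, 1, 0, 0, -0.03, 0, 1, 0, 0, -0.03, 0, 1, 0.006, 0.004, -0.02, 0])

```text
time: 40.5
position: [0.4509, -0.3103, 0.1846]
tool_rot: [0.709, 0.705, -0.0, 0.001]
ft_force: [0.1, -0.8, -3.1]
grip_width: 0.0439
grip_force: 19.9
```

Call:
servo_tool(rows=[1, 0.015, 0.01, 0, 0, 1, 0.025, 0.017, 0, 0, 1, 0.03, 0.0205, 0, 0, 1, 0.03, 0.0205, 0, 0, 1, 0.03, 0.0205, 0, 0])

```text
time: 40.92
position: [0.54, -0.178, 0.1821]
tool_rot: [0.709, 0.705, -0.0, -0.001]
ft_force: [-0.2, -0.5, -2.8]
grip_width: 0.0439
grip_force: 19.9
```

Call:
servo_tool(rows=[1, 0.03, 0.0205, 0, 0, 1, 0.025, 0.017, 0, 0, 1, 0.014, 0.008, 0, 0, 1, 0.006, 0.003, 0, 0, 1, 0, 0, 0, 0])

```text
time: 41.33
position: [0.5888, -0.1032, 0.1818]
tool_rot: [0.708, 0.706, -0.0, -0.001]
ft_force: [-0.1, 0.4, -3.7]
grip_width: 0.044
grip_force: 19.9
```

Call:
servo_tool(rows=[1, 0, 0, 0, 0, 1, 0, 0, 0, 0, 1, 0, 0, 0, 0, 1, 0, 0, 0, 0])

```text
time: 41.67
position: [0.5884, -0.1061, 0.1822]
tool_rot: [0.71, 0.704, -0.0, -0.0]
ft_force: [-0.6, -0.5, -3.2]
grip_width: 0.044
grip_force: 19.9
```

Call:
servo_tool(rows=[1, 0.0012, 0, 0.01, 0, 1, 0, 0, 0.025, 0, 1, 0, 0, 0.03, 0, 1, 0, 0, 0.02, 0, 1, 0, 0, 0.008, 0])

```text
time: 42.08
position: [0.5862, -0.1032, 0.0854]
tool_rot: [0.709, 0.705, -0.001, -0.003]
ft_force: [-0.9, 0.7, -2.5]
grip_width: 0.0435
grip_force: 19.9
```

Call:
servo_tool(rows=[1, 0, 0, 0.005, 0, 1, 0, 0, 0, 0, 1, 0, 0, 0, 0, 1, 0, 0, 0, 0, 1, 0, 0, 0, 0])

```text
time: 42.5
position: [0.59, -0.104, 0.0856]
tool_rot: [0.709, 0.705, 0.001, 0.001]
ft_force: [0.2, -0.4, -2.9]
grip_width: 0.0442
grip_force: 19.9
```

Call:
servo_tool(rows=[1, 0, 0, 0.001, 0, 1, 0, 0, 0.001, 0, 1, 0, 0, 0, 0, 1, 0, 0, 0, 0])

```text
time: 42.83
position: [0.589, -0.1036, 0.0823]
tool_rot: [0.709, 0.705, 0.0, 0.0]
ft_force: [0.4, 0.5, -3.2]
grip_width: 0.0437
grip_force: 19.9
```

Call:
servo_tool(rows=[1, 0, 0, 0.001, 0, 1, 0, 0, 0.0007, 0, 1, 0, 0, 0, 0, 1, 0, 0, 0, 0])

```text
time: 43.17
position: [0.5891, -0.1037, 0.0806]
tool_rot: [0.709, 0.705, 0.0, 0.0]
ft_force: [-0.2, -0.3, -0.5]
grip_width: 0.0441
grip_force: 19.9
```

Call:
servo_tool(rows=[0.4, 0, 0, 0, 0, 0.1, 0, 0, 0, 0, -0.2, 0, 0, 0, 0, -1, 0, 0, 0, 0, -1, 0, 0, 0, 0])

```text
time: 43.58
position: [0.5895, -0.1039, 0.0807]
tool_rot: [0.709, 0.705, 0.0, 0.001]
ft_force: [-1.1, -0.0, -0.9]
grip_width: 0.0569
grip_force: 0.0
```

Call:
servo_tool(rows=[-1, 0, 0, -0.01, 0, -1, 0, 0, -0.03, 0, -1, 0, 0, -0.035, 0, -1, 0, 0, -0.035, 0, -1, -0.012, -0.005, -0.03, 0])

```text
time: 44.0
position: [0.5849, -0.1143, 0.2236]
tool_rot: [0.708, 0.706, 0.001, 0.001]
ft_force: [1.7, -1.0, 0.0]
grip_width: 0.0848
grip_force: 0.0
```

Call:
servo_tool(rows=[-1, -0.025, -0.012, 0, 0, -1, -0.03, -0.0142, 0, 0, -1, -0.03, -0.0142, 0, 0, -1, -0.03, -0.0142, 0, 0, -1, -0.03, -0.0142, 0, 0])

```text
time: 44.42
position: [0.5137, -0.2615, 0.2217]
tool_rot: [0.709, 0.705, 0.0, 0.001]
ft_force: [-0.2, 0.0, -0.3]
grip_width: 0.0867
grip_force: 0.0
```

Call:
servo_tool(rows=[-1, -0.03, -0.0142, 0, 0, -1, -0.03, -0.0142, 0, 0, -1, -0.03, -0.0142, 0, 0, -1, -0.03, -0.0142, 0, 0, -1, -0.02, -0.009, 0, 0])

```text
time: 44.83
position: [0.4464, -0.403, 0.2215]
tool_rot: [0.71, 0.705, -0.001, 0.001]
ft_force: [0.7, 0.1, 0.0]
grip_width: 0.0865
grip_force: 0.0
```

Call:
servo_tool(rows=[-1, -0.003, -0.002, 0, 0, -1, 0, 0, 0, 0, -1, 0, 0, 0, 0, -1, 0, 0, 0, 0, -1, 0, 0, 0, 0])

```text
time: 45.25
position: [0.4464, -0.4014, 0.2207]
tool_rot: [0.708, 0.706, 0.0, -0.0]
ft_force: [0.3, -0.5, -0.4]
grip_width: 0.0868
grip_force: 0.0
```

Descend to z of about 0.090 with y -2 mm.

Call:
servo_tool(rows=[-1, -0.002, 0, 0.02, 0, -1, 0, 0, 0.03, 0, -1, 0, 0, 0.03, 0, -1, 0, 0, 0.03, 0, -1, 0, 0, 0.015, 0])

```text
time: 45.67
position: [0.4451, -0.402, 0.0923]
tool_rot: [0.708, 0.706, 0.0, -0.003]
ft_force: [-0.5, 0.4, -0.3]
grip_width: 0.087
grip_force: 0.0
```

Call:
servo_tool(rows=[-1, 0, 0, 0.005, 0, -0.5, 0, 0, 0, 0, -0.2, 0, 0, 0, 0, 0, 0, 0, 0, 0, 0.2, 0, 0, 0, 0])

```text
time: 46.08
position: [0.4466, -0.4057, 0.0921]
tool_rot: [0.709, 0.705, -0.0, 0.002]
ft_force: [0.5, -0.2, -0.2]
grip_width: 0.0678
grip_force: 0.0
```

Call:
servo_tool(rows=[0.4, 0, 0, 0, 0, 0.6, 0, 0, 0, 0, 1, 0, 0, 0, 0, 1, 0, 0, 0, 0, 1, 0, 0, 0, 0])

```text
time: 46.5
position: [0.4457, -0.4052, 0.091]
tool_rot: [0.709, 0.705, -0.0, 0.0]
ft_force: [-1.9, 0.5, 3.3]
grip_width: 0.0472
grip_force: 20.0
```

Call:
servo_tool(rows=[1, 0, 0, -0.01, 0, 1, 0, 0, -0.025, 0, 1, 0, 0, -0.03, 0, 1, 0, 0, -0.035, 0, 1, 0.006, 0.0018, -0.035, 0])

```text
time: 46.92
position: [0.4469, -0.3992, 0.2264]
tool_rot: [0.709, 0.705, -0.0, -0.001]
ft_force: [0.3, -0.4, -1.6]
grip_width: 0.0473
grip_force: 20.0
```

Call:
servo_tool(rows=[1, 0.016, 0.005, 0, 0, 1, 0.024, 0.007, 0, 0, 1, 0.03, 0.009, 0, 0, 1, 0.03, 0.009, 0, 0, 1, 0.03, 0.009, 0, 0])

```text
time: 47.33
position: [0.4868, -0.267, 0.2249]
tool_rot: [0.709, 0.705, 0.0, -0.001]
ft_force: [1.1, 0.2, -2.1]
grip_width: 0.0472
grip_force: 20.0
```

Call:
servo_tool(rows=[1, 0.03, 0.009, 0, 0, 1, 0.03, 0.009, 0, 0, 1, 0.03, 0.009, 0, 0, 1, 0.03, 0.009, 0, 0, 1, 0.03, 0.009, 0, 0])

```text
time: 47.75
position: [0.5325, -0.1171, 0.2249]
tool_rot: [0.709, 0.705, -0.0, -0.001]
ft_force: [0.4, 0.8, -2.0]
grip_width: 0.0472
grip_force: 20.0
```

Call:
servo_tool(rows=[1, 0.03, 0.009, 0, 0, 1, 0.03, 0.009, 0, 0, 1, 0.03, 0.009, 0, 0, 1, 0.03, 0.009, 0, 0, 1, 0.03, 0.009, 0, 0])

```text
time: 48.17
position: [0.5782, 0.0325, 0.2248]
tool_rot: [0.709, 0.705, -0.001, -0.001]
ft_force: [0.1, -0.0, -1.5]
grip_width: 0.0475
grip_force: 20.0
```

Call:
servo_tool(rows=[1, 0.02, 0.006, 0, 0, 1, 0.009, 0.003, 0, 0, 1, 0.002, 0.0005, 0, 0, 1, 0, 0, 0, 0, 1, 0, 0, 0, 0])

```text
time: 48.58
position: [0.588, 0.0603, 0.2251]
tool_rot: [0.709, 0.705, -0.001, -0.0]
ft_force: [-0.0, -0.1, -1.3]
grip_width: 0.0475
grip_force: 20.0
```

Call:
servo_tool(rows=[1, 0, 0, 0, 0, 1, 0, 0, 0, 0, 1, 0, 0, 0, 0])

```text
time: 48.83
position: [0.5885, 0.0602, 0.2255]
tool_rot: [0.71, 0.705, -0.0, 0.0]
ft_force: [-0.7, -1.2, -1.0]
grip_width: 0.0475
grip_force: 20.0
```

Call:
servo_tool(rows=[1, 0.0018, 0, 0.015, 0, 1, 0, 0, 0.03, 0, 1, 0, 0, 0.03, 0, 1, 0, 0, 0.025, 0, 1, 0, 0, 0.012, 0])

```text
time: 49.25
position: [0.5864, 0.0625, 0.1103]
tool_rot: [0.709, 0.705, -0.002, -0.002]
ft_force: [-0.4, 0.4, -2.1]
grip_width: 0.0476
grip_force: 20.0
```

Call:
servo_tool(rows=[1, 0, 0, 0.005, 0, 1, 0, 0, 0, 0, 1, 0, 0, 0, 0, 1, 0, 0, 0, 0, 1, 0, 0, 0, 0])

```text
time: 49.67
position: [0.5897, 0.0629, 0.1099]
tool_rot: [0.709, 0.705, 0.001, 0.001]
ft_force: [0.4, 0.6, -2.0]
grip_width: 0.0475
grip_force: 20.0
```

Call:
servo_tool(rows=[1, 0, 0, 0.001, 0, 1, 0, 0, 0.001, 0, 1, 0, 0, 0, 0, 1, 0, 0, 0, 0])

```text
time: 50.0
position: [0.5886, 0.0631, 0.1066]
tool_rot: [0.709, 0.705, 0.0, 0.0]
ft_force: [-0.3, -0.4, -1.2]
grip_width: 0.0476
grip_force: 20.0
```

Call:
servo_tool(rows=[1, 0, 0, 0.001, 0, 1, 0, 0, 0.001, 0, 1, 0, 0, 0, 0, 1, 0, 0, 0, 0])

```text
time: 50.33
position: [0.5885, 0.0631, 0.1043]
tool_rot: [0.709, 0.705, -0.0, -0.0]
ft_force: [-0.2, 1.2, -1.1]
grip_width: 0.0477
grip_force: 20.0
```

Call:
servo_tool(rows=[1, 0, 0, 0.0007, 0, 1, 0, 0, 0, 0, 1, 0, 0, 0, 0])

```text
time: 50.58
position: [0.5886, 0.0631, 0.104]
tool_rot: [0.709, 0.705, 0.0, 0.0]
ft_force: [-0.4, 0.0, 1.7]
grip_width: 0.0475
grip_force: 20.0
```

Call:
servo_tool(rows=[0.3, 0, 0, 0, 0, 0, 0, 0, 0, 0, -0.3, 0, 0, 0, 0, -1, 0, 0, 0, 0, -1, 0, 0, 0, 0])

```text
time: 51.0
position: [0.5889, 0.0631, 0.1037]
tool_rot: [0.709, 0.705, 0.0, 0.0]
ft_force: [0.4, -0.2, -0.6]
grip_width: 0.0604
grip_force: 0.0
```

Call:
servo_tool(rows=[-1, 0, 0, -0.01, 0, -1, 0, 0, -0.03, 0, -1, 0, 0, -0.035, 0, -1, 0, 0, -0.035, 0, -1, 0, 0, -0.03, 0])

```text
time: 51.42
position: [0.5891, 0.0631, 0.2467]
tool_rot: [0.709, 0.705, 0.001, 0.001]
ft_force: [-0.5, -0.5, 0.6]
grip_width: 0.0854
grip_force: 0.0
```

Call:
servo_tool(rows=[-1, 0.02, -0.02, -0.01, 0, -1, 0.025, -0.025, 0, 0, -1, 0.025, -0.025, 0, 0, -1, 0.025, -0.025, 0, 0, -1, 0.025, -0.025, 0, 0])

```text
time: 51.83
position: [0.4682, 0.1846, 0.2547]
tool_rot: [0.709, 0.705, 0.001, 0.0]
ft_force: [0.0, 0.5, 0.0]
grip_width: 0.0866
grip_force: 0.0
```

Call:
servo_tool(rows=[-1, 0.025, -0.02, 0, 0, -1, 0.035, 0, 0, 0, -1, 0.035, 0, 0, 0, -1, 0.02, 0, 0, 0, -1, 0, 0, 0, 0])

```text
time: 52.25
position: [0.45, 0.3027, 0.2547]
tool_rot: [0.708, 0.707, 0.002, -0.0]
ft_force: [0.7, -0.3, -0.0]
grip_width: 0.087
grip_force: 0.0
```

Call:
servo_tool(rows=[-1, 0, 0, 0, 0, -1, 0, 0, 0, 0, -1, 0, 0, 0, 0])

```text
time: 52.5
position: [0.4498, 0.2977, 0.2538]
tool_rot: [0.709, 0.705, -0.0, 0.0]
ft_force: [-0.6, -0.7, 0.2]
grip_width: 0.0871
grip_force: 0.0
```

```bash
python3 - <<'E'
from h import *
im=[]
for n,f,bl in(("scene","pics/scene0.png",(300,200,340,235)),("top","pics/top0.png",(315,150,350,185))):
    c=robot.camera(n);save(c,n+"9.png");old=cv2.imread(f);new=c["pixels"][:,:,::-1]
    w=(245,195,400,300) if n=="scene" else (265,125,400,205)
    a=[cv2.resize(np.ascontiguousarray(i[w[1]:w[3],w[0]:w[2]]),(390,290),interpolation=cv2.INTER_CUBIC) for i in(old,new)]
    im.append(np.hstack(a))
    u0,v0,u1,v1=bl
    for k,i in(("old",old),("new",new)):
        h=cv2.cvtColor(np.ascontiguousarray(i[v0:v1,u0:u1]),cv2.COLOR_BGR2HSV);uv,ar=blob((h[...,1]<45)&(h[...,2]>95),u0,v0);print(n,k,"lid",uv.round(1),ar,ray(c,uv,.118).round(4))
    for q in("box","bottle","jar","foot","taper","castor"): print(q,[(round(d["score"],2),np.round(d["at"],3).tolist()) for d in robot.place_of(c,q)][:2])
    # image shift of box and bottle
    for q,(x,y,s) in {"box":(.588,-.104,.113),"bottle":(.588,.065,.12),"taper":(.658,.065,.05),"castor":(.658,-.105,.05)}.items():
        u,v=proj(c,[x,y,s])[0].astype(int);r=16
        t=old[v-r:v+r,u-r:u+r];R=cv2.matchTemplate(np.ascontiguousarray(new[v-r-6:v+r+6,u-r-6:u+r+6]),t,cv2.TM_CCOEFF_NORMED);_,mx,_,l=cv2.minMaxLoc(R);print(n,q,"shift px",l[0]-6,l[1]-6,round(mx,3))
cv2.imwrite("pics/cmp.png",np.vstack(im));o=robot.get_obs();print(o["time"],o["position"])
E
```

```text
scene old lid [319.6 217.7] 535 [ 0.5905 -0.0198  0.118 ]
scene new lid [320.1 217.8] 537 [ 0.5908 -0.0188  0.118 ]
box [(0.65, [0.589, -0.101, 0.02])]
bottle [(0.64, [0.589, 0.069, 0.018]), (0.36, [0.585, -0.018, 0.018])]
jar [(0.95, [0.345, -0.016, -0.001]), (0.92, [0.42, 0.071, 0.002])]
foot [(0.65, [0.589, 0.067, 0.018]), (0.62, [0.444, 0.318, 0.07])]
taper [(0.59, [0.657, 0.07, 0.016])]
castor [(0.83, [0.656, -0.105, 0.016])]
scene box shift px 0 0 0.981
scene bottle shift px 0 0 0.989
scene taper shift px 0 0 0.998
scene castor shift px 0 0 0.997
top old lid [331.9 167.3] 429 [ 0.5863 -0.0195  0.118 ]
top new lid [331.5 167.2] 454 [ 0.5867 -0.0186  0.118 ]
box [(0.72, [0.59, -0.104, 0.015]), (0.21, [0.444, 0.319, 0.071])]
bottle [(0.69, [0.587, 0.064, 0.023])]
jar [(0.91, [0.668, 0.19, 0.002]), (0.75, [0.424, 0.07, 0.004])]
foot [(0.64, [0.447, 0.319, 0.07])]
taper [(0.82, [0.655, 0.065, 0.016]), (0.26, [0.446, 0.321, 0.069])]
castor [(0.62, [0.656, -0.106, 0.02])]
top box shift px 0 0 0.977
top bottle shift px 0 0 0.983
top taper shift px 0 0 0.993
top castor shift px 0 0 0.986
53.2 [0.44987211 0.29889237 0.25372065]
```

View pics/cmp.png

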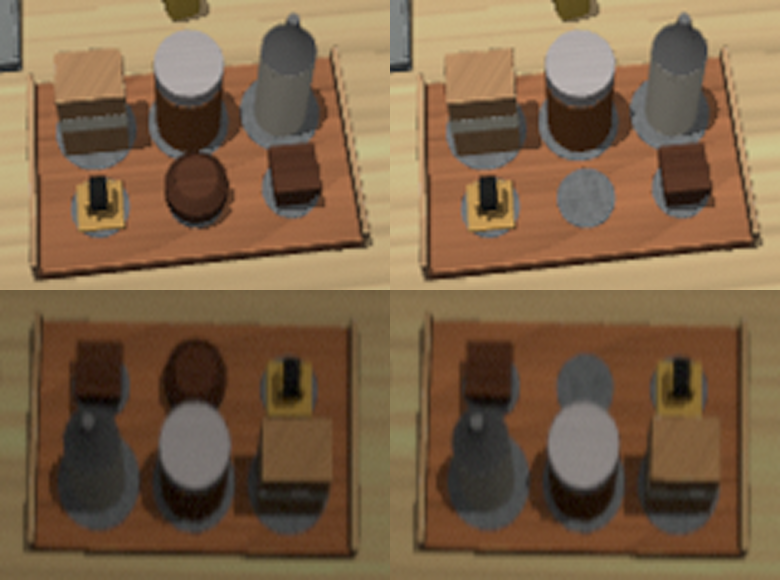

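View pics/scene9.png

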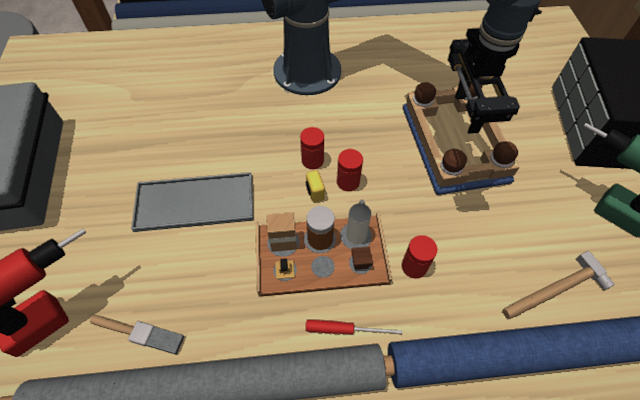

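The before and after crops match. Box (281,230), jar (320,225) and bottle (358,222) are back within about 1 mm, the box is square, and the taper and castor have not moved. The foot sits on the plate at (454,160), and the robot is touching nothing.

```bash
python3 -c "
from rig import robot
print(robot.hand_in())"
```

```text
the job is handed in; nothing more can be done
None
```

The job is handed in: the bun foot is centred on the stool's mounting plate to within about 1 mm, the jar, bottle and box are back upright where they started with the box square, and the taper and castor were not disturbed.

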